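# Lock the shaker, start its flange nuts on the studs, unlock it

## Robot

A 6-joint arm with a two-finger parallel gripper is mounted at the origin on a cart in front of the work surface, level with it; the furniture and walls round the work are solid. World frame = base frame: x ahead of the robot, y to its left, z up, the work surface at z = 0. Lengths are in m, angles in rad, forces in N, time in s.
With the tool pointing down it reaches from about 0.25 to 0.725 m from the base axis. Payload 4 kg.
Tool frame: the origin (TCP) lies on the centre line of the jaws, within the pads' length; the fingertips stand 14 mm ahead of it and the grasp point (between the pads) lies 5 mm behind it; z points along the fingers, x is the direction in which the jaws open and shut, and the axes are right-handed (so a half turn about z gives the same grasp; the last joint's range is limited). The gripper opens to 85 mm and grips with 20 to 120 N. Pads are 22 mm wide; open, the fingers measure 114 mm over their backs; the gripper's body (76 mm by 85 mm) begins 54 mm behind the grasp point. The pads swing forward as they close: fully open they stand 13 mm farther back than shut.
Start: joints at [-1.24, 0.241, 0.005, 1.335, 0, 1.571], TCP at [0.162, -0.473, 0.245] pointing down, gripper open.
Joint ranges: [-2.72, 2.72], [-1.05, 1.87], [-1.09, 1.28], [-1.99, 2.15], [-1.42, 1.44], [-3.14, 3.14]. Speed limits (rad/s): [2.79, 2.79, 3.14, 3.14, 3.14, 3.14].

## Interface

Orientations are given as a unit quaternion [x, y, z, w].
In Python, from workcell import get_obs, optics, ticket gives the robot as it stands.
- The arm moves only by the shell command python3 -m inch 'ROWS'. ROWS is JSON, a list that holds one entry, the list of rows, each a list of 5 numbers: the finger opening in cm, from 0 to 8.54, then the shift along the tool's x, y, z in cm, then the turn about the tool's z in degrees. In form: [[[fingers, dx, dy, dz, roll], ...]]. A call has exactly 5 rows; each row is the pose to reach, as a shift and turn from the pose measured when the call began, along the tool's axes at that moment; what a row does not reach only later rows make up. A row lasts 1/8 s, in which the tool goes at most 62.5 mm and 10.7 degrees, less where a joint would pass 70% of its speed; a pose out of reach is approached as far as the arm can. A call with a gripper value outside its range is refused whole. The fingers move at their own pace and stop on an object; the grip force is fixed at half the most. Time passes only in rows, so rows that repeat a pose let the fingers close, or fill a call up. It gives the time, the measured TCP pose, the force and the opening at its end, in the units of the state.
- get_obs(): the state, without advancing time (a new reading comes with each control period).
- optics.camera(name): name is "scene" or "top" or "wrist"; returns (picture, depth): 400x640x3 uint8, red, green, blue; 400x640 float32, m along the optical axis (not along the pixel's ray), 0 where there is no reading.
- optics.camera_info(name): a dict with "vfov" (degrees; the focal length in pixels is half the picture's height over the tangent of half this angle, whatever the lens; pixels are square), "cx", "cy" (the principal point, pixels), "R" (3x3) and "t" (3): a world point X has camera coordinates R X + t. Camera axes: x right, y down, z forward; pixel columns grow to the right and rows downward; lengths in m; the calibration is good to about 2 mm. The wrist camera is an equidistant fisheye: a pixel r from the principal point sees the ray r / f radians off the axis. A picture is of the moment at which its call begins: read the wrist's pose just before it. camera_info takes no time and is no camera call; for the wrist camera it gives the pose at the moment of the call.
- ticket.job_done(): hands the job in, once; it reports no verdict.
The state is a dict: "clock": time; "joint_pos": joint angles; "joint_vel": joint speeds; "tau": joint torques, N m; "eef_pos": TCP position; "tool_rot": TCP orientation; "ft_force": force on the tool from outside, world axes, zero at the start; "ft_torque": the same for the moment, N m; "grip_width": finger opening in m.
Only numpy, scipy, OpenCV 4.12 (cv2) and the standard library are available. Lean on these libraries where they do the work, as an engineer would, in place of code of your own. Each camera call takes 0.05 s, during which the arm holds its last target.

## Task

Lock the shaker's platform: pull its sprung knob up, turn it anticlockwise to the locked detent and let it drop in. Then clamp the bar with every flange nut standing on the worktop, one on a stud, any studs: set it on level, back it off anticlockwise until it drops into the thread, then turn it clockwise until its flange sits flat on the bar. Last, with the nuts on, pull the knob up again, turn it back and let it drop into the running detent; knock nothing else over.

Things in the scene. Friction and masses are not known exactly. Their poses are not given: they have to be found in the camera images.
- shaker: white bench shaker, fixed, 300 x 300 mm; origin under its centre on the worktop, x to its back, y to its left. Front apron 46 mm high (local x -150 to -62 mm) bears the lock knob; behind it a platform with a steel clamp bar (62 mm wide, along local y, top 66 mm above the worktop) with three studs, 100 mm apart; then a low pan with petri dishes, up to 76 mm above the worktop
- seat0 (a point): point on the axis of the right stud, in the top face of the clamp bar, where a nut's flange must sit; z up, x and y as the shaker's. Stud: fixed, plain pilot 23 mm thick up to 42 mm above this point, coned to 10 mm across at 51 mm; below 32 mm a coarse blunt three-start right-hand thread 37 mm across, whose own turn about the stud is random and not given here
- seat1 (a point): point on the axis of the middle stud, in the top face of the clamp bar, where a nut's flange must sit; z up, x and y as the shaker's. Stud: fixed, plain pilot 23 mm thick up to 42 mm above this point, coned to 10 mm across at 51 mm; below 32 mm a coarse blunt three-start right-hand thread 37 mm across, whose own turn about the stud is random and not given here
- seat2 (a point): point on the axis of the left stud, in the top face of the clamp bar, where a nut's flange must sit; z up, x and y as the shaker's. Stud: fixed, plain pilot 23 mm thick up to 42 mm above this point, coned to 10 mm across at 51 mm; below 32 mm a coarse blunt three-start right-hand thread 37 mm across, whose own turn about the stud is random and not given here
- nut0_centre (a point): centre of a loose metal flange nut, half-way up (22 mm above its underside), z up, x square to one of its six flats; hex 58 mm across flats from 8 to 44 mm above the underside, flange 72 mm wide, 6.5 mm thick; bore 40 mm with three lugs 120 deg apart, 1.5 mm clear of the pilot; about 0.2 kg. Stands flange down on the worktop; may be absent
- nut1_centre (a point): centre of a loose metal flange nut, half-way up (22 mm above its underside), z up, x square to one of its six flats; hex 58 mm across flats from 8 to 44 mm above the underside, flange 72 mm wide, 6.5 mm thick; bore 40 mm with three lugs 120 deg apart, 1.5 mm clear of the pilot; about 0.2 kg. Stands flange down on the worktop; may be absent
- nut2_centre (a point): centre of a loose metal flange nut, half-way up (22 mm above its underside), z up, x square to one of its six flats; hex 58 mm across flats from 8 to 44 mm above the underside, flange 72 mm wide, 6.5 mm thick; bore 40 mm with three lugs 120 deg apart, 1.5 mm clear of the pilot; about 0.2 kg. Stands flange down on the worktop; may be absent
- nut0: the first nut, origin centred in its underside. Any nut set on a stud at a random turn rides on the blunt thread starts, underside 16 to 20 mm above the seat, mostly blocked clockwise; or by luck it drops in at once
- nut1: the second nut, origin centred in its underside. Any riding nut, turned anticlockwise (from above) by at most about 110 deg, drops by its own weight to 3 mm above the seat, if the fingers let it slide; turned on, it meets a stop
- nut2: the third nut, origin centred in its underside. Any dropped-in nut, turned 40 to 95 deg clockwise and let down, follows the thread until its flange lies on the bar, then the lugs meet a hard stop. Fingers held loose about the flats turn it like a spanner
- lock_grip (a point): middle of the grip of the black sprung lock knob, on its upright axis, 84 mm above the worktop when down; x along the grip bar. The bar is 46 mm long, 14 mm thick, and stands from 61 to 98 mm above the worktop on a round skirt 54 mm wide; a white line marks its pointer end (-x)
- lock_turn (a joint): turn of the lock knob in rad, anticlockwise from above positive: 0 = running detent, pointer to the front (single mark); 1.047 = locked detent, 60 deg anticlockwise (double mark). Stops just beyond either detent. A tooth under the skirt keeps it from turning in a detent unless it is pulled up
- lock_lift (a joint): how far the lock knob is pulled up, in m: 0 = down in a detent, 0.011 = fully up; above about 0.0075 it turns; the spring pulls it down with 5 N when down and 8 N when up. Let go between the detents, the knob stays up on the gate
- amber_jar: amber reagent jar with a screw cap, 56 mm across, 80 mm high; a bystander; origin under its centre, z up
- culture_flask: round flask with a cotton plug, 72 mm across, 137 mm high; a bystander; origin under its centre, z up
Mind the look-alikes: they are no part of the job. What is shaped like the nut1 but turquoise is not meant. Leave any red look-alike of the nut2 alone.

How it is judged:
By the outcome, as a careful person would: the job done as asked, in the order asked, and still so for the second after the job is handed in, with the robot touching nothing.
Of nut0, nut1, nut2 only 2 to 3 are there at a start; the rules pass over those that are not, and their reading is None.
At some moment in a run one of nut0, nut1, nut2 may be knocked a few centimetres aside while the robot is not near it.
It also fails if it takes over 210 s, if anything falls off the work surface, if the arm or the gripper's body presses on something with over 40 N, if the wrist force passes 120 N, or if a joint passes its speed limit or range.

## Working session

There is one attempt and no reset: what is moved stays moved. The work goes in short steps, Python scripts to look and compute and a shell command to move; the robot and the scene stay as the last step left them, time stands still between calls to the robot, and variables do not carry over. Pictures are saved under pics/ and viewed, and the job is handed in when it is done.

```bash
ls; mkdir -p pics; python3 - <<'E'
from workcell import get_obs, optics, ticket
import cv2, numpy as np
print(get_obs())
for n in ["scene","top","wrist"]:
    p,d=optics.camera(n); cv2.imwrite(f"pics/{n}0.png",p[:,:,::-1]); np.save(f"pics/{n}0.npy",d)
    i=optics.camera_info(n); print(n,i)
E
```

```text
pics
{'clock': 0.0, 'joint_pos': array([-1.24004485e+00,  2.41395979e-01,  3.74554297e-03,  1.33520174e+00,
        6.11362746e-06,  1.57081217e+00]), 'joint_vel': array([-0.00056382,  0.00112213, -0.00069704, -0.00098377,  0.00187195,
       -0.00094702]), 'tau': array([ 1.50885185e-04, -3.72316682e+01,  2.52409637e+01,  1.68047554e-02,
        8.11609834e-05,  9.75903390e-06]), 'eef_pos': array([ 0.16218578, -0.47233713,  0.24442955]), 'tool_rot': array([ 8.13860391e-01, -5.81059556e-01, -8.34819104e-04, -5.99759050e-04]), 'ft_force': array([ 0.98852111, -0.59365746, -0.1869604 ]), 'ft_torque': array([-0.02005043, -0.03384348,  0.02972804]), 'grip_width': 0.08562193584224569}
scene {'vfov': 48.55427641868763, 'cx': 321.1423365463087, 'cy': 203.093854664632, 'R': array([[-0.68167445, -0.73149496,  0.01533196],
       [-0.30861785,  0.26847254, -0.91251165],
       [ 0.66338146, -0.6267676 , -0.40876328]]), 't': array([0.4885937 , 0.16334614, 1.41341051])}
top {'vfov': 46.68986875778563, 'cx': 311.75607646288614, 'cy': 202.072740143371, 'R': array([[ 0.04590774, -0.99894514,  0.00104119],
       [-0.97791004, -0.04515376, -0.20409091],
       [ 0.20392263,  0.00835116, -0.97895139]]), 't': array([0.20651052, 0.53925984, 1.69780651])}
wrist {'vfov': 65.70646984690485, 'cx': 322.87644135825184, 'cy': 197.86307835674825, 'R': array([[ 0.32535829, -0.94558962, -0.00149883],
       [-0.89522795, -0.30853948,  0.32151253],
       [-0.30448136, -0.10326497, -0.94690414]]), 't': array([-0.49914566, -0.04289478,  0.38057534])}
```

View pics/scene0.png

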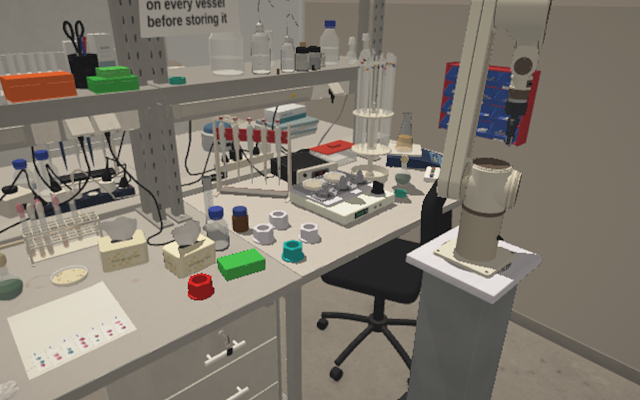

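View pics/top0.png

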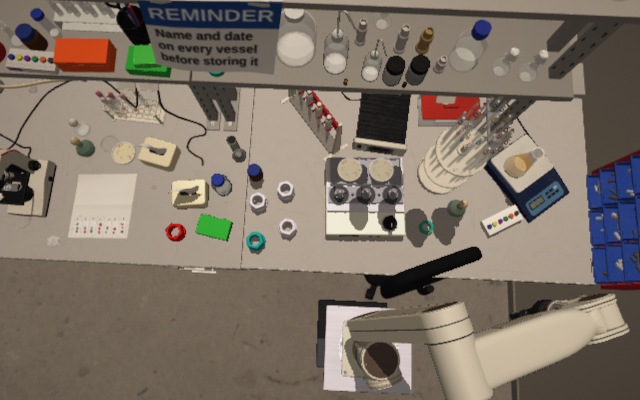

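View pics/wrist0.png

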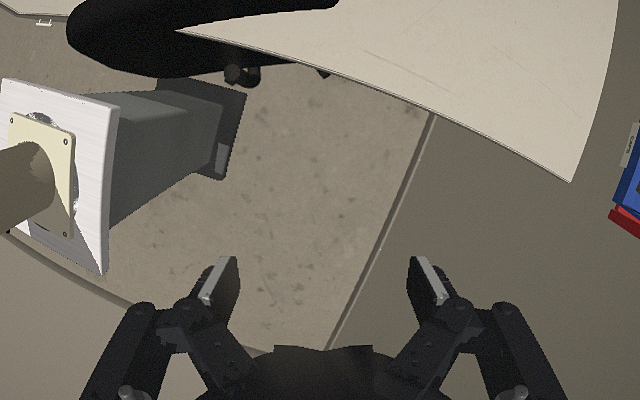

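The top view shows three grey nuts at about (258,202), (286,189) and (288,228). The look-alikes are turquoise at (256,240) and red at (175,231), plus a small turquoise item at (426,227). The shaker is around (365,197), with its black knob at (390,223). Next I'll crop in close.

```bash
cat > h.py <<'E'
import numpy as np, cv2
from workcell import get_obs, optics, ticket
def K(i,h=400): return h/2/np.tan(np.radians(i['vfov']/2))
def ray(i,u,v,fish=False):
    f=K(i); x,y=u-i['cx'],v-i['cy']
    if fish:
        r=np.hypot(x,y); th=r/f; d=np.array([x/r*np.sin(th),y/r*np.sin(th),np.cos(th)]) if r>0 else np.array([0,0,1.])
    else: d=np.array([x/f,y/f,1.])
    R=np.array(i['R']);t=np.array(i['t'])
    return -R.T@t, R.T@d
def onz(i,u,v,z,fish=False):
    o,d=ray(i,u,v,fish); return o+d*(z-o[2])/d[2]
def proj(i,X,fish=False):
    c=np.array(i['R'])@np.asarray(X,float)+np.array(i['t']); f=K(i)
    if fish:
        r=np.hypot(c[0],c[1]); th=np.arctan2(r,c[2]); return np.array([i['cx']+f*th*c[0]/r,i['cy']+f*th*c[1]/r])
    return np.array([i['cx']+f*c[0]/c[2],i['cy']+f*c[1]/c[2]])
def cloud(i,d,fish=False):
    v,u=np.mgrid[0:d.shape[0],0:d.shape[1]]; f=K(i); x,y=u-i['cx'],v-i['cy']
    if fish:
        r=np.hypot(x,y)+1e-9; th=r/f; s=np.tan(th)/r; X=np.stack([x*s*d,y*s*d,d],-1)
    else: X=np.stack([x/f*d,y/f*d,d],-1)
    return (X-np.array(i['t']))@np.array(i['R'])
E
python3 - <<'E'
from h import *
p=cv2.imread("pics/top0.png"); d=np.load("pics/top0.npy"); i=optics.camera_info("top")
cv2.imwrite("pics/topcrop.png",cv2.resize(p[140:260,230:430],None,fx=4,fy=4,interpolation=cv2.INTER_CUBIC))
P=cloud(i,d)
for n,(u,v) in dict(table=(300,160),n0=(258,202),n1=(286,189),n2=(288,228),turq=(256,240),red=(175,231),knob=(390,223),sh=(365,225)).items():
    print(n,P[v,u].round(3), onz(i,u,v,.044).round(3), proj(i,onz(i,u,v,.044)).round(1))
E
```

```text
table [ 0.71   0.286 -0.001] [0.696 0.284 0.044] [300. 160.]
n0 [0.531 0.441 0.004] [0.522 0.436 0.044] [258. 202.]
n1 [ 0.589  0.335 -0.   ] [0.578 0.332 0.044] [286. 189.]
n2 [ 0.436  0.319 -0.01 ] [0.428 0.316 0.044] [288. 228.]
turq [ 0.382  0.439 -0.002] [0.377 0.433 0.044] [256. 240.]
red [0.402 0.752 0.003] [0.397 0.74  0.044] [175. 231.]
knob [ 0.456 -0.06   0.092] [ 0.465 -0.067  0.044] [390. 223.]
sh [0.453 0.026 0.041] [0.453 0.027 0.044] [365. 225.]
```

View pics/topcrop.png

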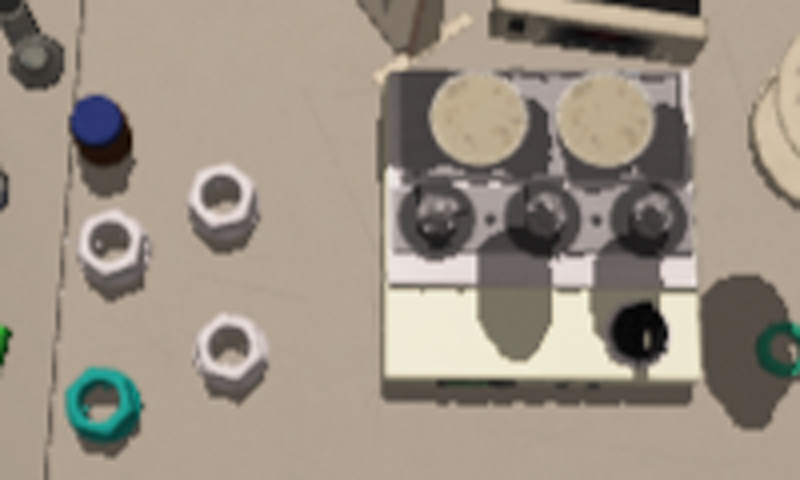

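```bash
cat >> h.py <<'E'
from scipy.spatial.transform import Rotation as Rn
def go(x,y,z,phi=None,obs=None):
    "tool-frame shift cm and roll deg to reach TCP x,y,z with tool-x world angle phi (deg)"
    o=obs or get_obs(); R=Rn.from_quat(o['tool_rot']).as_matrix()
    s=R.T@(np.array([x,y,z])-o['eef_pos'])*100
    cur=np.degrees(np.arctan2(R[1,0],R[0,0]))
    roll=0 if phi is None else -((phi-cur+180)%360-180)
    print("d",s.round(2),"roll",round(roll,1),"cur phi",round(cur,1),"J6",np.degrees(o['joint_pos'][5]).round(0),"rollrange",(-180-np.degrees(o['joint_pos'][5])).round(),(180-np.degrees(o['joint_pos'][5])).round())
E
python3 - <<'E'
from h import *
i=optics.camera_info("top")
c=lambda u,v:(230+u/4-.375,140+v/4-.375)
for n,(u,v,z) in dict(apFL=(386,378,.046),apFR=(700,378,.046),apBL=(388,285,.046),apBR=(695,287,.046),knob=(638,332,.098),ptr=(646,348,.098),s2=(438,216,.117),s1=(543,213,.117),s0=(652,213,.117),
  nA=(114,240,.044),nB=(223,200,.044),nC=(232,350,.044),jar=(98,117,.08)).items():
    print(n,onz(i,*c(u,v),z).round(4))
go(.40,0,.36,90)
E
```

```text
apFL [0.411  0.1717 0.046 ]
apFR [ 0.4245 -0.1225  0.046 ]
apBL [0.4997 0.1733 0.046 ]
apBR [ 0.5112 -0.1173  0.046 ]
knob [ 0.4567 -0.0554  0.098 ]
ptr [ 0.4422 -0.0629  0.098 ]
s2 [0.5526 0.1319 0.117 ]
s1 [0.5598 0.0359 0.117 ]
s0 [ 0.5644 -0.0638  0.117 ]
nA [0.5317 0.4359 0.044 ]
nB [0.5756 0.3344 0.044 ]
nC [0.4311 0.3176 0.044 ]
jar [0.6423 0.4547 0.08  ]
d [-36.98 -37.83 -11.48] roll -161.0 cur phi -71.0 J6 90.0 rollrange -270.0 90.0
```

```bash
python3 -m inch '[[[8.5,0,0,-4,-10],[8.5,0,0,-8,-20],[8.5,0,0,-11.5,-30],[8.5,-3,-3,-11.5,-40],[8.5,-6,-6,-11.5,-50]]]'; python3 -c "
from h import *
go(.40,0,.36,90)"
```

```text
clock: 0.78
eef_pos: [0.1999, -0.3959, 0.3597]
tool_rot: [0.984, -0.18, -0.0, -0.001]
ft_force: [0.9, -0.3, 0.4]
grip_width: 0.0849
d [ 4.660e+00 -4.411e+01  2.000e-02] roll -110.8 cur phi -20.8 J6 48.0 rollrange -228.0 132.0
```

```bash
python3 -m inch '[[[8.5,0.5,-4,0,-10],[8.5,1,-9,0,-20],[8.5,1.5,-14,0,-30],[8.5,2,-19,0,-40],[8.5,2.5,-24,0,-50]]]'; python3 -c "
from h import *
go(.40,0,.36,90)"
```

```text
clock: 1.4
eef_pos: [0.3087, -0.1789, 0.3598]
tool_rot: [0.967, 0.255, 0.0, -0.001]
ft_force: [1.0, -0.4, 0.1]
grip_width: 0.0851
d [ 1.675e+01 -1.107e+01  1.000e-02] roll -60.5 cur phi 29.5 J6 30.0 rollrange -210.0 150.0
```

```bash
python3 -m inch '[[[8.5,4,-2.7,0,-10],[8.5,8,-5.5,0,-20],[8.5,12,-8,0,-30],[8.5,16.75,-11,0,-40],[8.5,16.75,-11,0,-50]]]'; python3 - <<'E'
from h import *
go(.40,0,.36,90)
p,d=optics.camera("wrist"); i=optics.camera_info("wrist")
cv2.imwrite("pics/w1.png",p[:,:,::-1]); np.savez("pics/w1.npz",d=d,**{k:np.array(v) for k,v in i.items()})
E
```

```text
clock: 2.02
eef_pos: [0.4013, 0.0026, 0.3593]
tool_rot: [0.765, 0.644, 0.0, -0.001]
ft_force: [-0.6, -0.4, -0.4]
grip_width: 0.0852
d [-0.28 -0.09 -0.07] roll -9.8 cur phi 80.2 J6 10.0 rollrange -190.0 170.0
```

View pics/w1.png

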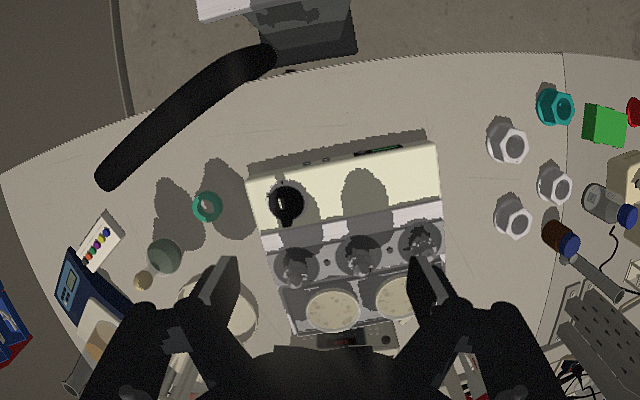

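The wrist view shows the knob at (287,205) with its pointer towards the front at (281,180). The studs are at (297,264), (361,252) and (420,238), and the grey nuts at (508,143), (555,185) and (514,216). The turquoise look-alike is at (556,106). I'll measure them now.

```bash
python3 - <<'E'
from h import *
z=np.load("pics/w1.npz"); i={k:z[k] for k in ['vfov','cx','cy','R','t']}; i={k:(float(v) if v.ndim==0 else v) for k,v in i.items()}
p=cv2.imread("pics/w1.png"); P=cloud(i,z['d'],True); Z=P[...,2]
sub=p[110:330,230:470]; cv2.imwrite("pics/w1c.png",cv2.resize(sub,None,fx=3.2,fy=2.7,interpolation=cv2.INTER_CUBIC))
print("table",np.median(Z[120:150,300:330]), "apron", np.median(Z[160:180,390:420]))
def st(name,u0,u1,v0,v1,zl,zh):
    m=np.zeros(Z.shape,bool); m[v0:v1,u0:u1]=True; m&=(Z>zl)&(Z<zh)
    Q=P[m]
    if len(Q)<5: print(name,"few",len(Q)); return
    (c,s,a)=cv2.minAreaRect(Q[:,:2].astype(np.float32)*1000); print(name,len(Q),Q.mean(0).round(4),"rect",np.round(c,1),np.round(s,1),round(a,1),"maxz",Q[:,2].max().round(4))
st("knobtop",260,320,170,240,.09,.105)
st("skirt",255,320,170,240,.05,.09)
st("s0",270,325,230,290,.10,.13)
st("s1",335,390,220,280,.10,.13)
st("s2",395,445,215,265,.10,.13)
st("nC",480,535,110,170,.036,.05)
st("nA",532,580,160,210,.036,.05)
st("nB",490,540,190,245,.036,.05)
st("turq",535,580,80,130,.03,.05)
E
```

```text
table 0.00031927403826746584 apron 0.04615597502646469
knobtop 343 [ 0.4583 -0.0635  0.0974] rect [459.5 -64.4] [45.6 15.4] 4.2 maxz 0.1013
skirt 1407 [ 0.4826 -0.061   0.061 ] rect [476.9 -64.5] [92.1 87.1] 80.9 maxz 0.0898
s0 207 [ 0.5623 -0.0687  0.1108] rect [565.8 -69.7] [22.8 23.9] 25.7 maxz 0.1186
s1 213 [0.5581 0.0295 0.111 ] rect [561.3  29.8] [21.7 23.6] 27.4 maxz 0.1183
s2 160 [0.5524 0.129  0.1106] rect [555.7 131. ] [23.1 18. ] 54.1 maxz 0.1193
nC 575 [0.4297 0.3161 0.0428] rect [430.7 319.1] [66. 59.] 76.7 maxz 0.0463
nA 401 [0.5232 0.4355 0.0423] rect [524.7 438. ] [65.2 57.7] 53.2 maxz 0.0459
nB 462 [0.5744 0.3324 0.0424] rect [575.5 334.3] [64.8 58.1] 47.2 maxz 0.046
turq 569 [0.3724 0.4335 0.0407] rect [373.1 435.4] [64.4 58.5] 79.6 maxz 0.0465
```

View pics/w1c.png

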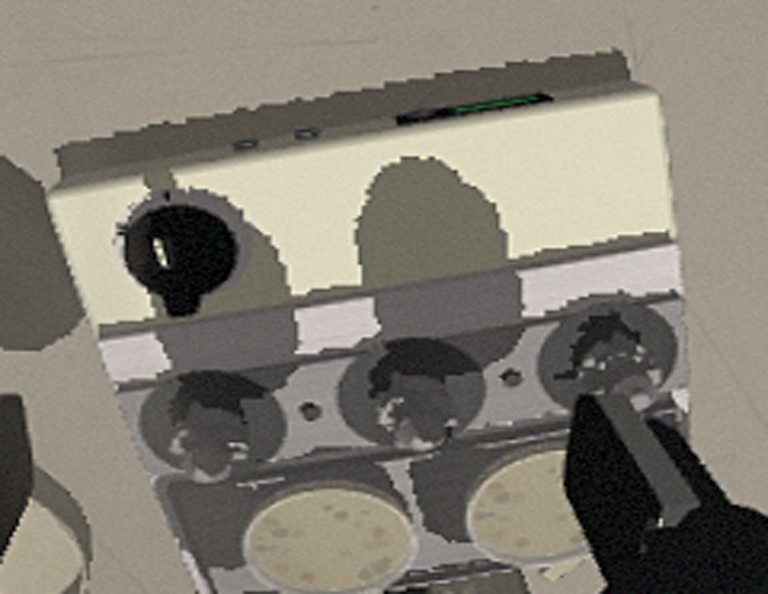

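Everything measured agrees with the given sizes: apron 46 mm, knob top 98 mm with a 46x15 mm bar, stud spacing 100 mm and nut tops 44 mm. Things that could be mistaken for a target:
- **Nuts:** grey ones in w1 at (508,143), (555,185) and (514,216). The turquoise at (556,106) and the red at (635,110) are excluded.
- **Small turquoise item:** at (207,206), also excluded.
- **Knob:** the only one is at (287,205).

Now to the knob.

```bash
python3 -c "
from h import *
go(.459,-.0642,.15,92.6)"
```

```text
d [-5.5   6.89 20.92] roll -12.3 cur phi 80.3 J6 10.0 rollrange -190.0 170.0
```

```bash
python3 -m inch '[[[5,-2,2,4,-6],[5,-4,5,8,-12.3],[5,-5.5,6.9,12,-12.3],[5,-5.5,6.9,16,-12.3],[5,-5.5,6.9,20,-12.3]]]'; python3 - <<'E'
from h import *
p,d=optics.camera("wrist"); cv2.imwrite("pics/w2.png",p[:,:,::-1])
i=optics.camera_info("wrist"); P=cloud(i,d,True); m=(abs(P[...,2]-.0975)<.004)&(np.hypot(P[...,0]-.459,P[...,1]+.064)<.03)
Q=P[m]; print(len(Q), cv2.minAreaRect((Q[:,:2]*1000).astype(np.float32)))
go(.459,-.0642,.083,92.6)
E
```

```text
clock: 2.7
eef_pos: [0.4588, -0.0651, 0.1578]
tool_rot: [0.692, 0.721, -0.0, -0.001]
ft_force: [-0.5, -0.2, -0.2]
grip_width: 0.0495
206 ((455.22955322265625, -61.59203338623047), (43.026493072509766, 11.466672897338867), 4.9187469482421875)
d [-0.02  0.48  6.96] roll -0.2 cur phi 92.4 J6 -10.0 rollrange -170.0 190.0
```

View pics/w2.png

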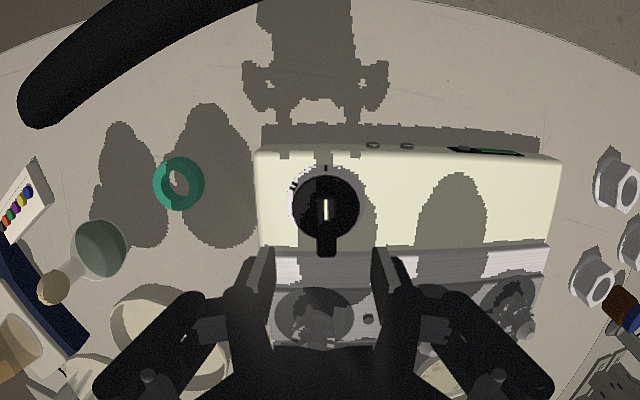

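```bash
python3 -m inch '[[[4,0,0.3,2,0],[4,0.05,0.4,5,0],[4,0.05,0.4,7,0],[4,0.05,0.4,7,0],[4,0.05,0.4,7,0]]]'; python3 - <<'E'
from h import *
go(.458,-.0635,.083,92.6)
p,d=optics.camera("wrist"); cv2.imwrite("pics/w3.png",p[:,:,::-1])
E
```

```text
clock: 3.38
eef_pos: [0.4589, -0.0639, 0.0838]
tool_rot: [0.693, 0.721, -0.003, -0.005]
ft_force: [-0.6, 0.6, 0.5]
grip_width: 0.0398
d [ 0.05 -0.09  0.08] roll -0.3 cur phi 92.3 J6 -10.0 rollrange -170.0 190.0
```

View pics/w3.png

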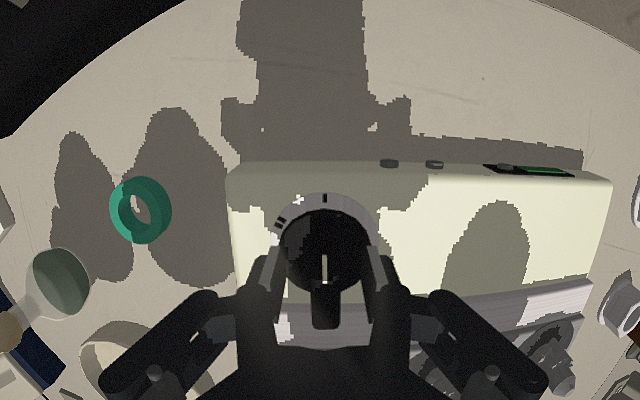

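The jaws straddle the knob bar, centred at about x=324. Closing now.

```bash
python3 -m inch '[[[2.5,0,0,0.1,0],[0.8,0,0,0.1,0],[0.8,0,0,0.1,0],[0.8,0,0,0.1,0],[0.8,0,0,0.1,0]]]'
```

```text
clock: 4.05
eef_pos: [0.46, -0.0633, 0.0841]
tool_rot: [0.692, 0.721, -0.001, -0.004]
ft_force: [-0.9, 3.5, 5.3]
grip_width: 0.0133
```

```bash
python3 -m inch '[[[0.8,0,0,-0.4,0],[0.8,0,0,-0.8,0],[0.8,0,0,-1.1,0],[0.8,0,0,-1.1,0],[0.8,0,0,-1.1,0]]]'
```

```text
clock: 4.68
eef_pos: [0.4599, -0.0633, 0.0948]
tool_rot: [0.692, 0.721, -0.001, -0.004]
ft_force: [2.6, 1.4, -8.3]
grip_width: 0.013
```

```bash
python3 -m inch '[[[0.8,0,0,0,-10],[0.8,0,0,0,-20],[0.8,0,0,0,-30],[0.8,0,0,0,-40],[0.8,0,0,0,-50]]]'; python3 -c "
from h import *
go(.46,-.0633,.095,152.6)"
```

```text
clock: 5.3
eef_pos: [0.4606, -0.0644, 0.0949]
tool_rot: [0.32, 0.947, -0.0, -0.003]
ft_force: [4.0, -2.2, -8.2]
grip_width: 0.0131
d [ 0.11  0.05 -0.01] roll -10.0 cur phi 142.6 J6 -61.0 rollrange -119.0 241.0
```

```bash
python3 -m inch '[[[0.8,0,0,0,-5],[0.8,0,0,0,-10],[0.8,0,0,0,-10.5],[0.8,0,0,0.2,-10.5],[0.8,0,0,0.3,-10.5]]]'; python3 -c "
from h import *
print(get_obs()['ft_torque'])
go(.46,-.0633,.084,152.6)"
```

```text
clock: 5.92
eef_pos: [0.4609, -0.0646, 0.0919]
tool_rot: [0.233, 0.973, -0.0, -0.003]
ft_force: [3.2, 0.2, -7.2]
grip_width: 0.013
[-0.21308979 -0.83921322  0.03887364]
d [0.13 0.07 0.79] roll 0.5 cur phi 153.1 J6 -71.0 rollrange -109.0 251.0
```

Lowering now. If the tooth is in the detent, the force will fall towards 5 N on the way down.

```bash
python3 -m inch '[[[0.8,0,0,0.3,0],[0.8,0,0,0.5,0],[0.8,0,0,0.75,0],[0.8,0,0,0.75,0],[0.8,0,0,0.75,0]]]'; python3 -c "
from h import *
print(get_obs()['ft_torque'])
go(.46,-.0633,.084,152.6)"
```

```text
clock: 6.55
eef_pos: [0.4609, -0.0646, 0.0845]
tool_rot: [0.233, 0.973, -0.0, -0.003]
ft_force: [2.6, 0.2, -5.8]
grip_width: 0.013
[-0.1425182  -0.68105746 -0.03111805]
d [0.14 0.07 0.05] roll 0.5 cur phi 153.1 J6 -71.0 rollrange -109.0 251.0
```

```bash
python3 -m inch '[[[2,0,0,0,0],[3.5,0,0,0,0],[4,0,0,0,0],[4,0,0,-4,0],[4,0,0,-9,0]]]'; python3 -m inch '[[[6,0,0,-4,10],[6,0,0,-8,20],[6,0,0,-11,30],[6,0,0,-11,40],[6,0,0,-11,50]]]'; python3 - <<'E'
from h import *
p,d=optics.camera("wrist"); cv2.imwrite("pics/w4.png",p[:,:,::-1]); i=optics.camera_info("wrist")
P=cloud(i,d,True); m=(abs(P[...,2]-.0975)<.006)&(np.hypot(P[...,0]-.459,P[...,1]+.064)<.03)
Q=P[m]; print(len(Q), Q[:,2].mean(), cv2.minAreaRect((Q[:,:2]*1000).astype(np.float32)))
cv2.imwrite("pics/w4c.png",cv2.resize(p[150:300,200:440,::-1],None,fx=3,fy=3))
E
```

```text
clock: 7.18
eef_pos: [0.4602, -0.0645, 0.1746]
tool_rot: [0.233, 0.973, -0.0, -0.004]
ft_force: [1.3, 0.1, -0.0]
grip_width: 0.0396
clock: 7.8
eef_pos: [0.4612, -0.0647, 0.2853]
tool_rot: [0.624, 0.781, -0.002, -0.003]
ft_force: [-0.5, 0.0, -0.6]
grip_width: 0.0598
555 0.09725576436459893 ((460.2723388671875, -63.060333251953125), (46.580848693847656, 14.939509391784668), 63.250728607177734)
```

View pics/w4.png

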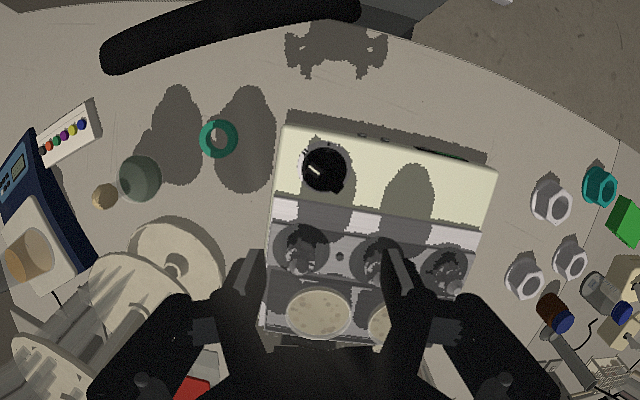

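The knob is locked: bar at 63° against 62.6° expected, top at 97 mm so it is down, pointer at (317,170) towards the double mark. Next I'll look at the nuts from above.

```bash
python3 -c "
from h import *
go(.50,.355,.30,115)"
```

```text
d [40.12 12.91 -1.49] roll -12.4 cur phi 102.6 J6 -21.0 rollrange -159.0 201.0
```

```bash
python3 -m inch '[[[8.5,6,2,-1.5,-3],[8.5,12,4,-1.5,-6],[8.5,18,6,-1.5,-9],[8.5,24,8,-1.5,-12],[8.5,30,10,-1.5,-12]]]'; python3 -c "
from h import *
go(.50,.355,.30,115)"
```

```text
clock: 8.48
eef_pos: [0.4928, 0.2463, 0.3002]
tool_rot: [0.539, 0.842, -0.002, -0.004]
ft_force: [0.6, -1.0, -0.4]
grip_width: 0.0851
d [9.57 5.2  0.03] roll -0.3 cur phi 114.7 J6 2.0 rollrange -182.0 178.0
```

```bash
python3 -m inch '[[[8.5,4,2,0,0],[8.5,8,4,0,0],[8.5,9.6,5.2,0,0],[8.5,9.6,5.2,0,0],[8.5,9.6,5.2,0,0]]]'; cat > nuts.py <<'E'
from h import *
import sys
def hexes(tag):
    p,d=optics.camera("wrist"); i=optics.camera_info("wrist"); cv2.imwrite(f"pics/{tag}.png",p[:,:,::-1])
    P=cloud(i,d,True); Z=P[...,2]; b=p[...,::-1].astype(int)
    sat=b.max(-1)-b.min(-1)
    m=((Z>.035)&(Z<.05)&(sat<60)&(P[...,1]>.2)).astype(np.uint8)
    n,l,s,c=cv2.connectedComponentsWithStats(m)
    for k in range(1,n):
        if s[k,4]<150: continue
        Q=P[l==k]; xy=Q[:,:2]
        hull=cv2.convexHull((xy*1000).astype(np.float32)); (cc,r)=cv2.minEnclosingCircle(hull)
        # flats: minimise width over angle folded by 60deg
        best=[]
        h=hull[:,0]
        for a in np.arange(0,60,.5):
            w=0; cen=[]
            for q in (0,60,120):
                t=np.radians(a+q); e=h@[np.cos(t),np.sin(t)]; w+=np.ptp(e)
            best.append((w/3,a))
        w,a=min(best); 
        A=[];B=[]
        for q in (0,60,120):
            t=np.radians(a+q); e=h@[np.cos(t),np.sin(t)]; A.append([np.cos(t),np.sin(t)]); B.append((e.max()+e.min())/2)
        cen=np.linalg.lstsq(np.array(A),np.array(B),rcond=None)[0]
        print("px",c[k].round(),"n",s[k,4],"centre",cen.round(1),"circ",np.round(cc,1),round(r,1),"flat w",round(w,1),"normal deg",a,"z",Q[:,2].mean().round(4))
if __name__=="__main__": hexes(sys.argv[1])
E
python3 nuts.py n1; python3 -c "
from h import *
go(.50,.355,.30,115)"
```

```text
clock: 9.1
eef_pos: [0.4998, 0.3545, 0.3002]
tool_rot: [0.539, 0.842, -0.002, -0.004]
ft_force: [-0.4, -0.3, -0.2]
grip_width: 0.0848
px [320. 105.] n 1098 centre [432.3 320.5] circ [432.7 321.3] 33.2 flat w 58.8 normal deg 47.0 z 0.044
px [286. 210.] n 982 centre [578.1 336.4] circ [578.3 336.3] 33.8 flat w 59.3 normal deg 16.0 z 0.0434
px [371. 207.] n 1003 centre [527.1 439.5] circ [527.1 439.7] 33.3 flat w 58.8 normal deg 23.0 z 0.0433
px [485. 256.] n 374 centre [516.8 675.5] circ [531.1 688.5] 68.5 flat w 98.7 normal deg 42.0 z 0.0424
px [345. 264.] n 181 centre [623.8 449.6] circ [629.4 452.3] 26.4 flat w 37.8 normal deg 27.0 z 0.0429
px [621. 318.] n 480 centre [ 530.9 1297.3] circ [ 540.1 1293.5] 112.5 flat w 177.4 normal deg 34.5 z 0.0428
d [0.07 0.04 0.04] roll -0.3 cur phi 114.7 J6 10.0 rollrange -190.0 170.0
```

View pics/n1.png

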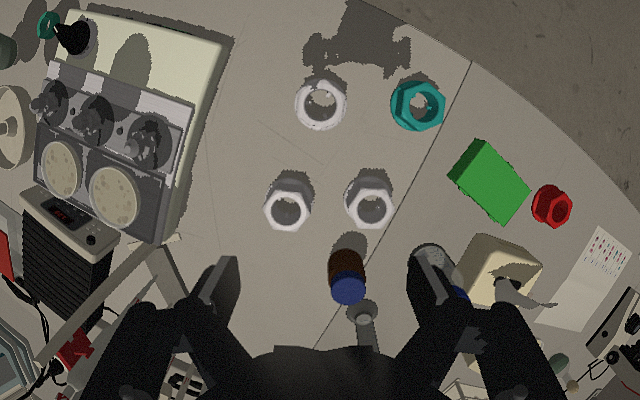

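Three grey nuts are present, at pixels (320,105), (286,210) and (371,207). Hex width and height match the description, and the turquoise at (418,106) and red at (552,206) are excluded. I'll take the nearest one first, nut C at (0.432,0.3205), with jaws at 107°.

```bash
python3 -c "
from h import *
go(.4323,.3205,.10,107)"
```

```text
d [-0.32 -7.4  20.09] roll 7.7 cur phi 114.7 J6 10.0 rollrange -190.0 170.0
```

```bash
python3 -m inch '[[[8.5,0,-3,4,4],[8.5,-0.3,-6,8,7.7],[8.5,-0.3,-7.4,12,7.7],[8.5,-0.3,-7.4,16,7.7],[8.5,-0.3,-7.4,20,7.7]]]'; python3 - <<'E'
from h import *
go(.4323,.3205,.026,107)
p,d=optics.camera("wrist"); cv2.imwrite("pics/n2.png",p[:,:,::-1])
E
```

```text
clock: 9.78
eef_pos: [0.4324, 0.3194, 0.1008]
tool_rot: [0.595, 0.804, -0.002, -0.003]
ft_force: [-1.2, -0.1, -0.3]
grip_width: 0.085
d [0.08 0.07 7.48] roll -0.1 cur phi 106.9 J6 19.0 rollrange -199.0 161.0
```

View pics/n2.png

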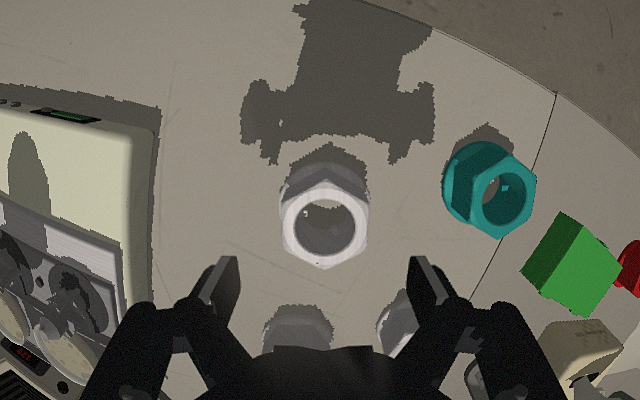

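The hex flats are square to the jaws and centred at (325,225). Descending and gripping.

```bash
python3 -m inch '[[[8.5,0.1,0.1,4,0],[8.5,0.1,0.1,7.4,0],[8.5,0.1,0.1,7.4,0],[5.2,0.1,0.1,7.4,0],[5.2,0.1,0.1,7.4,0]]]'; python3 -m inch '[[[5.2,0,0,0,0],[5.2,0,0,0,0],[5.2,0,0,0,0],[5.2,0,0,-2,0],[5.2,0,0,-4,0]]]';python3 -c "
from h import *
go(.5655,-.0695,.24,107)"
```

```text
clock: 10.45
eef_pos: [0.4307, 0.3194, 0.024]
tool_rot: [0.595, 0.803, -0.004, -0.004]
ft_force: [0.1, 0.6, -1.8]
grip_width: 0.0569
clock: 11.08
eef_pos: [0.4306, 0.3191, 0.0638]
tool_rot: [0.595, 0.803, -0.005, -0.004]
ft_force: [0.5, -0.4, -2.8]
grip_width: 0.0572
d [-41.07   1.37 -17.7 ] roll -0.1 cur phi 106.9 J6 19.0 rollrange -199.0 161.0
```

```bash
python3 -m inch '[[[5.2,0,0,-6,0],[5.2,-5,0,-12,0],[5.2,-10,0.3,-16,0],[5.2,-16,0.5,-17.7,0],[5.2,-22,0.7,-17.7,0]]]'; python3 - <<'E'
from h import *
p,d=optics.camera("wrist"); cv2.imwrite("pics/n3.png",p[:,:,::-1]); o=get_obs()
i=optics.camera_info("wrist"); P=cloud(i,d,True)
R=Rn.from_quat(o['tool_rot']).as_matrix(); L=(P-o['eef_pos'])@R
m=(abs(L[...,2]+.020)<.004)&(np.hypot(L[...,0],L[...,1])<.045); Q=L[m]
h=cv2.convexHull((Q[:,:2]*1000).astype(np.float32)); print(len(Q),cv2.minEnclosingCircle(h),np.percentile(Q[:,2],[5,50,95]))
go(.5655,-.0695,.24,107)
E
```

```text
clock: 11.7
eef_pos: [0.5009, 0.1215, 0.2417]
tool_rot: [0.595, 0.804, -0.003, -0.003]
ft_force: [0.8, 0.6, -2.4]
grip_width: 0.0575
8047 ((0.26540565490722656, -7.0777177810668945), 42.4765510559082) [-0.02133247 -0.01998976 -0.01710737]
d [-19.33   0.82   0.24] roll -0.5 cur phi 106.5 J6 -4.0 rollrange -176.0 184.0
```

View pics/n3.png

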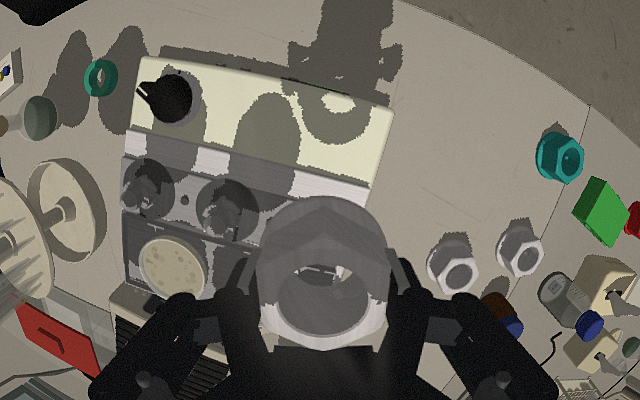

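```bash
cat > held.py <<'E'
from h import *
def held(tag):
    p,d=optics.camera("wrist"); o=get_obs(); cv2.imwrite(f"pics/{tag}.png",p[:,:,::-1])
    i=optics.camera_info("wrist"); P=cloud(i,d,True)
    R=Rn.from_quat(o['tool_rot']).as_matrix(); L=(P-o['eef_pos'])@R
    zt=np.median(L[...,2][(abs(L[...,2]+.020)<.006)&(np.hypot(L[...,0],L[...,1])<.034)])
    m=(abs(L[...,2]-zt)<.0025)&(abs(L[...,0])<.026)&(abs(L[...,1])<.05)&(p.min(-1)>90)
    Q=L[m][:,:2]*1000
    print("top z rel TCP",zt.round(4),"n",len(Q))
    # outer corner extents and bore extents along y near x=0
    for x in (-12,-6,0,6,12):
        s=Q[abs(Q[:,0]-x)<1.5]; y=np.sort(s[:,1]); 
        if len(y)<4: continue
        g=np.diff(y); k=g.argmax(); print(x,"y",y[0].round(1),y[-1].round(1),"gap",y[k].round(1),y[k+1].round(1))
if __name__=="__main__":
    import sys; held(sys.argv[1])
E
python3 held.py n3b; python3 -c "
from h import *
go(.5655,-.0695,.24,107)"
```

```text
top z rel TCP -0.02 n 5604
-12 y -25.2 28.2 gap -14.0 16.6
-6 y -29.2 32.3 gap -18.3 20.4
0 y -31.2 33.6 gap -18.6 21.1
6 y -28.9 31.5 gap -17.1 20.4
12 y -25.2 28.6 gap -14.1 16.3
d [-19.71   0.87   0.05] roll -0.6 cur phi 106.4 J6 -3.0 rollrange -177.0 183.0
```

```bash
python3 -m inch '[[[5.2,-6,0.2,0,0],[5.2,-12,0.4,0,0],[5.2,-18,0.7,0,0],[5.2,-19.7,0.8,0,-0.6],[5.2,-19.7,0.8,0,-0.6]]]'; python3 - <<'E'
from h import *
go(.5643,-.0699,.15,107)
p,d=optics.camera("wrist"); cv2.imwrite("pics/n4.png",p[:,:,::-1])
go(.5643,-.0699,.15,107)
p,d=optics.camera("scene"); cv2.imwrite("pics/s4.png",cv2.resize(p[130:260,260:460,::-1],None,fx=4,fy=4))
E
```

```text
clock: 12.42
eef_pos: [0.5645, -0.07, 0.2396]
tool_rot: [0.595, 0.804, -0.005, -0.004]
ft_force: [0.0, -0.8, -2.4]
grip_width: 0.0568
d [0.01 0.09 8.96] roll -0.1 cur phi 106.9 J6 -24.0 rollrange -156.0 204.0
d [-0.11  0.08  8.98] roll 0.0 cur phi 107.0 J6 -24.0 rollrange -156.0 204.0
```

View pics/n4.png

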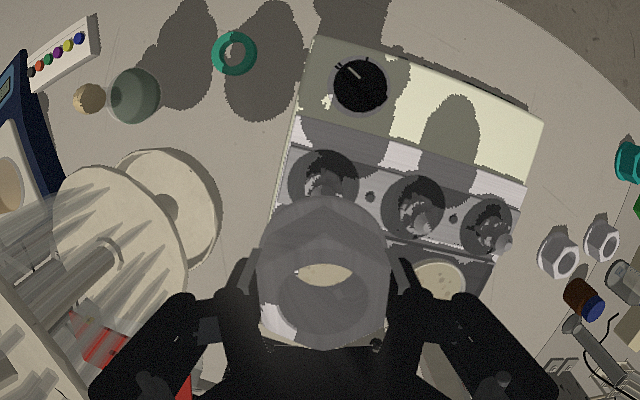

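View pics/s4.png

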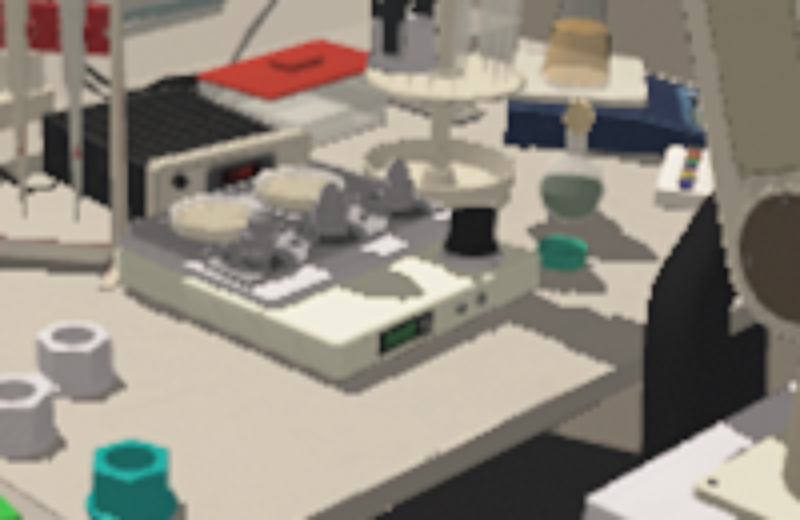

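```bash
python3 -m inch '[[[5.2,0,0.1,4,0],[5.2,0,0.1,8,0],[5.2,0,0.1,9.5,0],[5.2,0,0.1,10.5,0],[5.2,0,0.1,11,0]]]'; python3 -c "
from h import *
go(.5643,-.0699,.108,107)"
```

```text
clock: 13.15
eef_pos: [0.5646, -0.0678, 0.1308]
tool_rot: [0.594, 0.805, -0.004, -0.003]
ft_force: [0.1, -0.2, -2.4]
grip_width: 0.0571
d [-0.19 -0.07  2.28] roll 0.2 cur phi 107.2 J6 -24.0 rollrange -156.0 204.0
```

```bash
python3 -m inch '[[[5.2,-0.15,0,0.4,0],[5.2,-0.15,0,0.8,0],[5.2,-0.15,0,1.2,0],[5.2,-0.15,0,1.6,0],[5.2,-0.15,0,1.8,0]]]'; python3 -c "
from h import *
go(.5643,-.0699,.108,107)"
```

```text
clock: 13.78
eef_pos: [0.5647, -0.0693, 0.1124]
tool_rot: [0.594, 0.805, -0.004, -0.003]
ft_force: [-0.4, -0.1, -2.9]
grip_width: 0.0576
d [-0.05 -0.05  0.44] roll 0.2 cur phi 107.2 J6 -24.0 rollrange -156.0 204.0
```

```bash
python3 -m inch '[[[5.2,0,0,0.2,0],[5.2,0,0,0.3,0],[5.2,0,0,0.4,0],[5.2,0,0,0.5,0],[5.2,0,0,0.5,0]]]'
```

```text
clock: 14.4
eef_pos: [0.5646, -0.0693, 0.1074]
tool_rot: [0.594, 0.805, -0.004, -0.003]
ft_force: [0.7, -0.1, -3.1]
grip_width: 0.0574
```

```bash
python3 -m inch '[[[5.2,0,0,0.1,0],[5.2,0,0,0.2,0],[5.2,0,0,0.2,0],[6.1,0,0,0.2,0],[6.1,0,0,0.2,0]]]'; python3 held.py n5
```

```text
clock: 15.02
eef_pos: [0.5651, -0.0694, 0.1059]
tool_rot: [0.594, 0.805, -0.004, -0.003]
ft_force: [0.8, -1.1, 0.3]
grip_width: 0.0612
top z rel TCP -0.0205 n 0
```

View pics/n5.png

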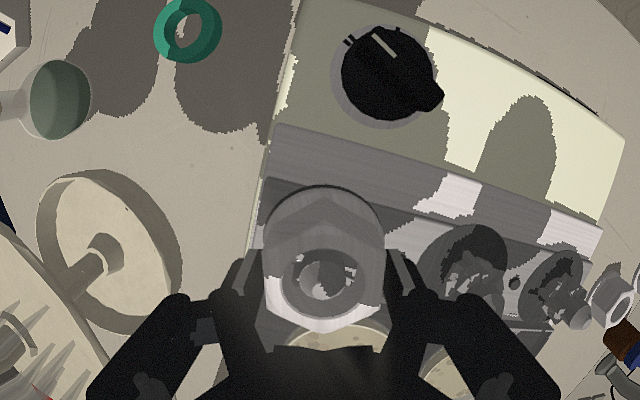

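The nut is riding about 16 mm above the seat with the stud tip inside its bore at (325,278). Backing it off anticlockwise with the fingers loose.

```bash
sed -i 's/p.min(-1)>90/p.min(-1)>60/' held.py; python3 -m inch '[[[6.1,0,0,0,-10],[6.1,0,0,0,-20],[6.1,0,0,0,-30],[6.1,0,0,0,-40],[6.1,0,0,0,-50]]]'; cat > topz.py <<'E'
import sys
from h import *
def topz(tag,sx,sy):
    p,d=optics.camera("wrist"); o=get_obs(); cv2.imwrite(f"pics/{tag}.png",p[:,:,::-1]); i=optics.camera_info("wrist")
    P=cloud(i,d,True); r=np.hypot(P[...,0]-sx,P[...,1]-sy); z=P[...,2]
    m=(r>.021)&(r<.028)&(z>.09)&(z<.15); a=np.histogram(z[m],bins=np.arange(.09,.15,.001)); k=a[0].argmax()
    s=z[m&(abs(z-a[1][k]-.0005)<.0015)]; print("n",m.sum(),"nut top z",np.median(s).round(4),"underside above seat mm",((np.median(s)-.110)*1000).round(1),"top3 bins",[(round(a[1][q],3),int(a[0][q])) for q in np.argsort(-a[0])[:4]])
    f=(r>.0315)&(r<.0355)&(z>.06)&(z<.095); 
    go(*o['eef_pos'])
topz(sys.argv[1],float(sys.argv[2]),float(sys.argv[3]))
E
python3 topz.py n6 .5655 -.0695
```

```text
clock: 15.7
eef_pos: [0.5627, -0.0785, 0.1063]
tool_rot: [0.201, 0.979, -0.012, -0.004]
ft_force: [1.9, -22.2, 1.6]
grip_width: 0.0612
n 6719 nut top z 0.1156 underside above seat mm 5.6 top3 bins [(np.float64(0.115), 690), (np.float64(0.116), 658), (np.float64(0.114), 610), (np.float64(0.113), 496)]
d [0. 0. 0.] roll 0 cur phi 157.2 J6 -74.0 rollrange -106.0 254.0
```

View pics/n6.png

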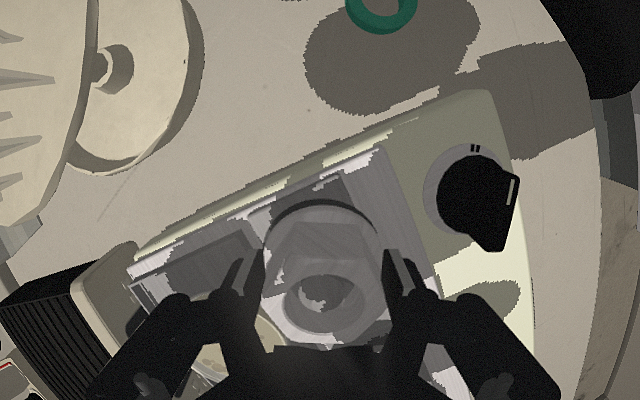

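```bash
cat > hexat.py <<'E'
import sys
from h import *
def hexat(tag,sx,sy,bottom=None):
    p,d=optics.camera("wrist"); o=get_obs(); cv2.imwrite(f"pics/{tag}.png",p[:,:,::-1]); i=optics.camera_info("wrist")
    P=cloud(i,d,True); r=np.hypot(P[...,0]-sx,P[...,1]-sy); z=P[...,2]
    m=(r>.0195)&(r<.030)&(z>.09)&(z<.15)&(p.max(-1)>55)
    a=np.histogram(z[m],bins=np.arange(.09,.15,.001)); k=a[0].argmax(); zt=np.median(z[m&(abs(z-a[1][k]-.0005)<.002)])
    q=(abs(z-zt)<.0022)&(r<.042)&(p.max(-1)>55)
    n,l,s,c=cv2.connectedComponentsWithStats(q.astype(np.uint8)); k=1+s[1:,4].argmax(); Q=P[l==k][:,:2]*1000
    h=cv2.convexHull(Q.astype(np.float32))[:,0]
    # tilt: plane fit
    F=P[l==k]; A=np.c_[F[:,:2]-F[:,:2].mean(0),np.ones(len(F))]; co=np.linalg.lstsq(A,F[:,2],rcond=None)[0]
    res=[]
    for a in np.arange(0,60,.5):
        T=np.radians(a+np.array([0,60,120])); E=h@np.array([np.cos(T),np.sin(T)]); res.append((np.ptp(E,axis=0).mean(),a))
    w,a=min(res); (cc,rr)=cv2.minEnclosingCircle(h)
    T=np.radians(a+np.array([0,60,120])); E=h@np.array([np.cos(T),np.sin(T)]); cen=np.linalg.lstsq(np.array([np.cos(T),np.sin(T)]).T,(E.max(0)+E.min(0))/2,rcond=None)[0]
    print("top z",zt.round(4),"under-seat mm",((zt-.110)*1000).round(1),"centre",cen.round(1),np.round(cc,1),round(rr,1),"w",round(w,1),"flat",a,"tilt",np.round(np.degrees(co[:2]),1),"n",len(F))
    go(*o['eef_pos']); print("F",o['ft_force'].round(1),"T",o['ft_torque'].round(2),"eef",o['eef_pos'].round(4))
hexat(sys.argv[1],float(sys.argv[2]),float(sys.argv[3]))
E
python3 hexat.py n7 .5655 -.0695
```

```text
top z 0.1174 under-seat mm 7.4 centre [565.2 -72.4] [567.  -69.8] 29.6 w 48.6 flat 3.5 tilt [-1.3 -4.6] n 3078
d [0. 0. 0.] roll 0 cur phi 156.8 J6 -74.0 rollrange -106.0 254.0
F [ -6.3 -20.6  10.1] T [-4.26  1.37 -0.55] eef [ 0.5637 -0.0779  0.1074]
```

```bash
python3 - <<'E'
import cv2,numpy as np
p=cv2.imread("pics/n7.png")[170:370,200:440]
p=cv2.convertScaleAbs(p,alpha=1.8,beta=10)
cv2.imwrite("pics/n7c.png",cv2.resize(p,None,fx=3,fy=3,interpolation=cv2.INTER_CUBIC))
E
```

```text
(no output)
```

View pics/n7c.png

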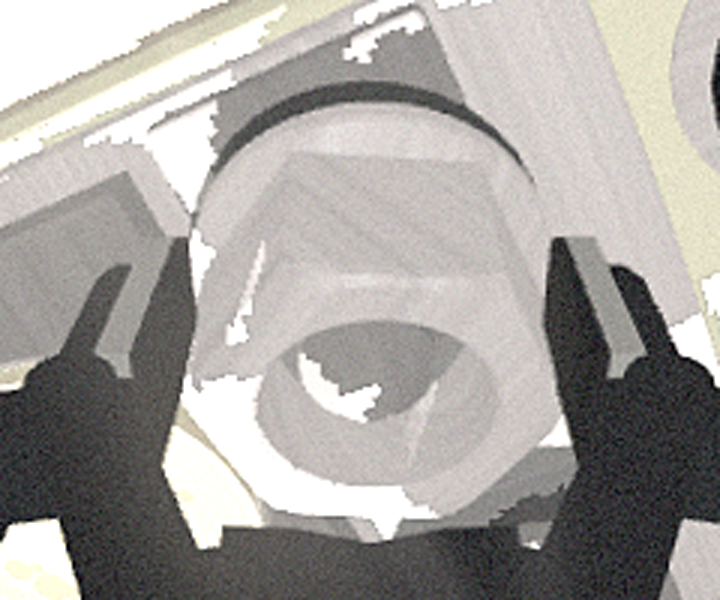

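The nut stopped after a short turn: it dropped in and met the stop. The fingers then cammed onto its corners and tilted it. I'll open the fingers to free it.

```bash
python3 -m inch '[[[6.8,0,0,0,0],[7.4,0,0,0,0],[7.4,0,0,0,0],[7.4,0,0,0,0],[7.4,0,0,0,0]]]'; python3 hexat.py n8 .5655 -.0695; python3 -c "
from h import *
go(.5645,-.0695,.106,127)"
```

```text
clock: 16.42
eef_pos: [0.5637, -0.0774, 0.1072]
tool_rot: [0.201, 0.98, -0.011, -0.003]
ft_force: [0.0, -0.6, -0.1]
grip_width: 0.0742
top z 0.113 under-seat mm 3.0 centre [566.9 -68.7] [566.6 -69.1] 33.3 w 58.7 flat 58.5 tilt [0.  0.1] n 5559
d [0. 0. 0.] roll 0 cur phi 156.8 J6 -74.0 rollrange -106.0 254.0
F [-1.5 -0.5 -0.2] T [0.01 0.01 0.03] eef [ 0.5637 -0.0775  0.1073]
d [0.24 0.77 0.11] roll 29.8 cur phi 156.8 J6 -74.0 rollrange -106.0 254.0
```

View pics/n8.png

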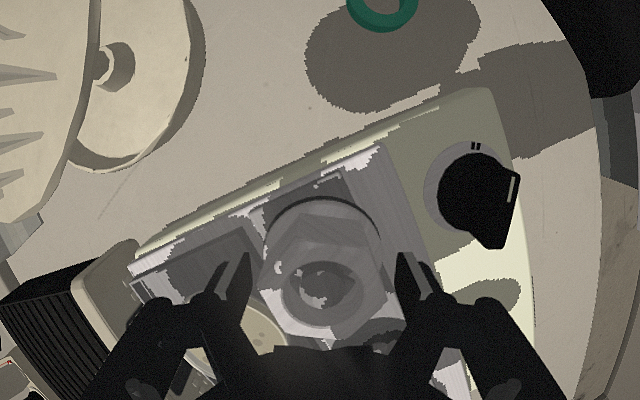

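The nut has dropped in: underside 3.0 mm above the seat, level, flats at 118.5°. I'll realign the spanner to it, lower, and turn clockwise.

```bash
python3 -c "
from h import *
go(.5666,-.069,.093,118.5)"; python3 -m inch '[[[7.4,0,0.8,0,10],[7.4,0.1,0.9,0,20],[7.4,0.1,0.9,0,30],[7.4,0.1,0.9,0,38],[7.4,0.1,0.9,0,38]]]'; python3 -c "
from h import *
go(.5666,-.069,.093,118.5)"
```

```text
d [0.07 0.93 1.41] roll 38.3 cur phi 156.8 J6 -74.0 rollrange -106.0 254.0
clock: 17.1
eef_pos: [0.5663, -0.0687, 0.107]
tool_rot: [0.508, 0.861, -0.011, 0.0]
ft_force: [-0.1, -0.7, 0.4]
grip_width: 0.0744
d [-0.03  0.03  1.4 ] roll 0.4 cur phi 118.9 J6 -35.0 rollrange -145.0 215.0
```

```bash
python3 -m inch '[[[7.4,0,0,0.7,0],[7.4,0,0,1.4,0],[6,0,0,1.4,0],[6,0,0,1.4,0],[6,0,0,1.4,0]]]'; python3 -m inch '[[[6,0,0,0,8],[6,0,0,0,16],[6,0,0,0,24],[6,0,0,0,32],[6,0,0,0,40]]]'; python3 hexat.py n9 .5666 -.069
```

```text
clock: 17.73
eef_pos: [0.5664, -0.069, 0.0932]
tool_rot: [0.508, 0.861, -0.011, 0.0]
ft_force: [-0.6, 0.3, 0.0]
grip_width: 0.0599
clock: 18.35
eef_pos: [0.5662, -0.0689, 0.0933]
tool_rot: [0.773, 0.634, -0.011, 0.004]
ft_force: [-1.3, -0.3, -0.4]
grip_width: 0.0597
top z 0.1129 under-seat mm 2.9 centre [565.9 -72.9] [566.3 -73.7] 37.4 w 63.0 flat 23.0 tilt [ 0.1 -0.2] n 6999
d [0. 0. 0.] roll 0 cur phi 78.5 J6 5.0 rollrange -185.0 175.0
F [ 0.5 -0.  -0.8] T [ 0.04 -0.02  0.01] eef [ 0.5663 -0.0689  0.0934]
```

```bash
python3 -m inch '[[[6,0,0,0,5],[6,0,0,0,10],[6,0,0,0,15],[6,0,0,0,20],[6,0,0,0,20]]]'; python3 hexat.py n10 .5666 -.069
```

```text
clock: 19.02
eef_pos: [0.5665, -0.0689, 0.0936]
tool_rot: [0.872, 0.49, -0.009, 0.006]
ft_force: [-0.4, 0.1, -0.8]
grip_width: 0.0603
top z 0.1108 under-seat mm 0.8 centre [564.9 -71. ] [564.3 -71.3] 35.2 w 60.6 flat 1.5 tilt [0.4 0.8] n 6837
d [0. 0. 0.] roll 0 cur phi 58.7 J6 25.0 rollrange -205.0 155.0
F [-0.1 -0.7  0.3] T [ 0.01 -0.01  0.  ] eef [ 0.5665 -0.0689  0.0936]
```

View pics/n10.png

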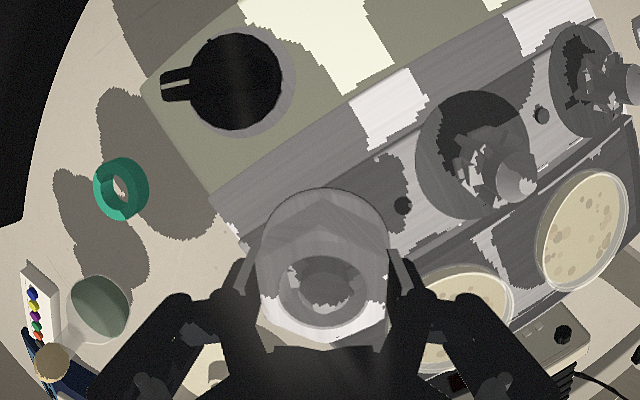

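```bash
python3 -m inch '[[[6,0,0,0,3],[6,0,0,0,6],[6,0,0,0,9],[6,0,0,0,11],[6,0,0,0,11]]]'; python3 hexat.py n11 .5666 -.069
```

```text
clock: 19.7
eef_pos: [0.5665, -0.069, 0.0936]
tool_rot: [0.914, 0.405, -0.009, 0.007]
ft_force: [-0.0, 0.8, -0.6]
grip_width: 0.0597
top z 0.11 under-seat mm 0.0 centre [564.5 -70.8] [564.3 -71. ] 35.5 w 60.7 flat 51.5 tilt [ 0.1 -0.1] n 6769
d [0. 0. 0.] roll 0 cur phi 47.7 J6 36.0 rollrange -216.0 144.0
F [0.  0.6 0.3] T [ 0.03 -0.06  0.07] eef [ 0.5666 -0.069   0.0936]
```

```bash
python3 -m inch '[[[6,0,0,0,3],[6,0,0,0,6],[6,0,0,0,8],[6,0,0,0,8],[6,0,0,0,8]]]'; python3 hexat.py n12 .5666 -.069
```

```text
clock: 20.38
eef_pos: [0.5666, -0.069, 0.0936]
tool_rot: [0.94, 0.34, -0.008, 0.008]
ft_force: [-0.1, -0.4, -0.9]
grip_width: 0.06
top z 0.1101 under-seat mm 0.1 centre [564.2 -70.5] [564.  -70.8] 35.5 w 60.7 flat 44.0 tilt [ 0.1 -0.1] n 6753
d [0. 0. 0.] roll 0 cur phi 39.8 J6 44.0 rollrange -224.0 136.0
F [0.4 0.7 0.4] T [-0.01 -0.01 -0.01] eef [ 0.5666 -0.069   0.0936]
```

```bash
python3 -m inch '[[[6,0,0,0,2],[6,0,0,0,4],[6,0,0,0,6],[6,0,0,0,6],[6,0,0,0,6]]]'; python3 hexat.py n13 .5666 -.069
```

```text
clock: 21.05
eef_pos: [0.5667, -0.0688, 0.0936]
tool_rot: [0.957, 0.291, -0.008, 0.008]
ft_force: [-0.0, 1.4, -1.6]
grip_width: 0.0598
top z 0.1101 under-seat mm 0.1 centre [566. -69.] [565.8 -68.8] 33.1 w 58.7 flat 38.5 tilt [ 0.  -0.1] n 6626
d [0. 0. 0.] roll 0 cur phi 33.8 J6 50.0 rollrange -230.0 130.0
F [ 1.5  1.4 -0.5] T [ 0.2  -0.17  0.09] eef [ 0.5667 -0.0688  0.0936]
```

```bash
python3 -m inch '[[[6,0,0,0,2],[6,0,0,0,4],[6,0,0,0,5],[6,0,0,0,5],[6,0,0,0,5]]]'; python3 hexat.py n14 .5666 -.069
```

```text
clock: 21.72
eef_pos: [0.5668, -0.0684, 0.0936]
tool_rot: [0.969, 0.249, -0.007, 0.008]
ft_force: [1.8, 3.8, -1.9]
grip_width: 0.06
top z 0.11 under-seat mm 0.0 centre [566.4 -68.8] [566.1 -68.5] 33.0 w 58.7 flat 34.5 tilt [ 0.1 -0.2] n 6600
d [0. 0. 0.] roll 0 cur phi 28.8 J6 55.0 rollrange -235.0 125.0
F [ 1.1  3.9 -0.9] T [ 0.86 -0.3   0.26] eef [ 0.5668 -0.0684  0.0936]
```

The stop has been met and the flange is flat at 0.0 mm with no tilt. Releasing, then I'll look at the other nuts again.

```bash
python3 -m inch '[[[6.8,0,0,0,0],[7.6,0,0,0,0],[7.6,0,0,0,0],[7.6,0,0,-4,0],[7.6,0,0,-9,0]]]'; python3 -c "
from h import *
go(.50,.355,.29,110)"; python3 hexat.py n15 .5666 -.069
```

```text
clock: 22.4
eef_pos: [0.5664, -0.067, 0.1832]
tool_rot: [0.969, 0.248, -0.009, 0.008]
ft_force: [0.5, -0.0, -0.2]
grip_width: 0.0758
d [ 14.25 -40.07 -11.39] roll -81.2 cur phi 28.8 J6 55.0 rollrange -235.0 125.0
top z 0.1187 under-seat mm 8.7 centre [571.5 -69.2] [571.5 -69.1] 33.4 w 58.5 flat 36.5 tilt [ 0.7 -0.1] n 2983
d [0. 0. 0.] roll 0 cur phi 28.8 J6 55.0 rollrange -235.0 125.0
F [ 1.8 -0.6  3.3] T [ 0.03 -0.15  0.01] eef [ 0.5706 -0.0673  0.1919]
```

```bash
python3 -m inch '[[[8.5,1,-3,-4,-10],[8.5,3,-8,-8,-20],[8.5,5,-14,-11,-30],[8.5,7,-20,-11,-40],[8.5,9,-26,-11,-50]]]';  python3 -c "
from h import *
go(.50,.355,.29,110)"
```

```text
clock: 23.08
eef_pos: [0.5266, 0.1954, 0.2975]
tool_rot: [0.771, 0.636, -0.005, 0.009]
ft_force: [1.2, -0.1, 1.0]
grip_width: 0.0848
d [15.18 -5.65  0.42] roll -31.0 cur phi 79.0 J6 32.0 rollrange -212.0 148.0
```

```bash
python3 -m inch '[[[8.5,5,-2,0,-10],[8.5,10,-4,0,-20],[8.5,15,-5.6,0.4,-30],[8.5,15,-5.6,0.4,-31],[8.5,15,-5.6,0.4,-31]]]';  python3 nuts.py m1; python3 hexat.py m1b .5666 -.069
```

```text
clock: 23.7
eef_pos: [0.5001, 0.3528, 0.2899]
tool_rot: [0.574, 0.819, -0.008, 0.007]
ft_force: [-0.9, 0.3, 0.8]
grip_width: 0.0848
px [363. 205.] n 1052 centre [534.9 416. ] circ [534.8 416.1] 33.5 flat w 59.1 normal deg 22.5 z 0.0436
px [295. 214.] n 1039 centre [577.9 335.9] circ [578.2 335.6] 33.5 flat w 59.2 normal deg 17.0 z 0.0434
px [503. 248.] n 397 centre [516.9 676.8] circ [531.4 690.2] 69.6 flat w 100.5 normal deg 42.0 z 0.043
px [445. 253.] n 226 centre [561.8 564.9] circ [566.5 569.2] 30.2 flat w 41.4 normal deg 39.0 z 0.0427
px [360. 265.] n 203 centre [626.7 449.5] circ [633.8 454.6] 27.6 flat w 41.3 normal deg 34.5 z 0.0429
px [628. 322.] n 183 centre [ 586.8 1248.9] circ [ 586.9 1250. ] 58.1 flat w 71.3 normal deg 28.5 z 0.0422
top z 0.1102 under-seat mm 0.2 centre [566.1 -67.9] [565.8 -67.8] 32.6 w 59.0 flat 36.5 tilt [0.1 0.1] n 431
d [0. 0. 0.] roll 0 cur phi 109.9 J6 16.0 rollrange -196.0 164.0
F [-0.3 -0.3  0.2] T [ 0.06  0.02 -0.04] eef [0.5006 0.3519 0.2905]
```

View pics/m1.png

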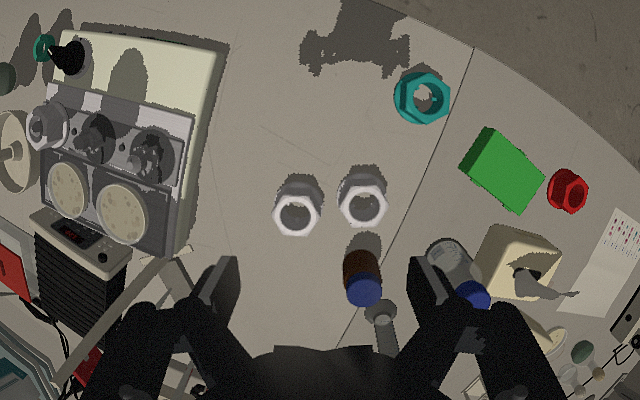

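Nut A was knocked aside and is now at (0.535,0.416). Nut 1 reads 0.2 mm and level from this view, so it is seated. I'll take nut B at (0.578,0.336) with the jaws at 17°, clear of A.

```bash
python3 -c "
from h import *
go(.578,.336,.13,17)"; python3 -m inch '[[[8.5,-2,2,1,10],[8.5,-4,4,2,20],[8.5,-4.2,6,4,30],[8.5,-4.2,7.8,6,40],[8.5,-4.2,7.8,8,50]]]';python3 -c "
from h import *
go(.578,.336,.13,17)"
```

```text
d [-3.8   6.79 16.11] roll 92.9 cur phi 109.9 J6 16.0 rollrange -196.0 164.0
clock: 24.42
eef_pos: [0.5904, 0.3354, 0.2104]
tool_rot: [0.869, 0.495, -0.003, 0.01]
ft_force: [-0.5, -0.8, -0.1]
grip_width: 0.0853
d [-0.46 -1.21  8.04] roll 42.3 cur phi 59.3 J6 61.0 rollrange -241.0 119.0
```

```bash
python3 -m inch '[[[8.5,-0.5,-1.2,2,10],[8.5,-0.5,-1.2,4,20],[8.5,-0.5,-1.2,6,30],[8.5,-0.5,-1.2,8,40],[8.5,-0.5,-1.2,8,42.3]]]';python3 - <<'E'
from h import *
go(.578,.336,.026,17)
E
python3 nuts.py m2; python3 -c "
from h import *
go(.578,.336,.026,17)"
```

```text
clock: 25.05
eef_pos: [0.5774, 0.3329, 0.1286]
tool_rot: [0.989, 0.145, -0.001, 0.011]
ft_force: [-0.1, 0.6, -0.1]
grip_width: 0.085
d [ 0.2  -0.5  10.25] roll -0.3 cur phi 16.7 J6 104.0 rollrange -284.0 76.0
px [105.  18.] n 245 centre [364.3 435.8] circ [368.2 437. ] 18.4 flat w 26.0 normal deg 20.5 z 0.0393
px [139.  30.] n 319 centre [388.9 430.9] circ [388.2 430.2] 29.2 flat w 41.3 normal deg 49.5 z 0.0394
px [544.  37.] n 390 centre [708.4 525.8] circ [712.4 528.6] 15.4 flat w 23.5 normal deg 35.5 z 0.0426
px [300.  80.] n 3635 centre [535.2 417.3] circ [535.2 417.4] 33.2 flat w 58.4 normal deg 23.0 z 0.0447
px [425.  76.] n 399 centre [624.  451.3] circ [629.8 454.2] 26.2 flat w 37.2 normal deg 25.0 z 0.0427
px [327. 201.] n 3267 centre [578.8 337.5] circ [578.8 337.3] 33.4 flat w 58.5 normal deg 17.0 z 0.0442
px [614. 285.] n 188 centre [979.4 332.6] circ [980.2 331.8] 18.2 flat w 25.6 normal deg 24.5 z 0.0425
px [614. 331.] n 460 centre [1094.3  265.5] circ [1100.1  275.9] 59.3 flat w 88.3 normal deg 6.0 z 0.0407
d [ 0.12 -0.48 10.36] roll -0.3 cur phi 16.7 J6 104.0 rollrange -284.0 76.0
```

View pics/m2.png

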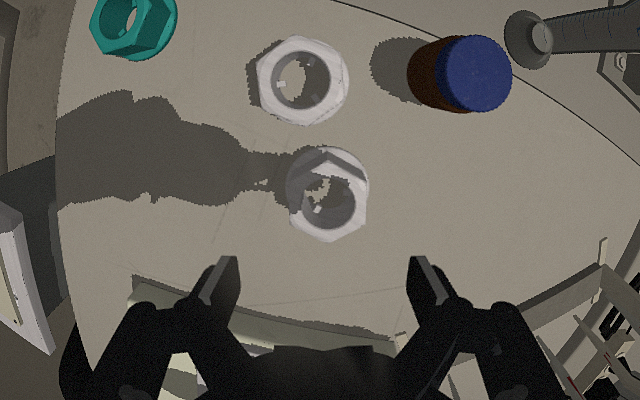

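```bash
python3 -c "
from h import *
go(.5787,.3372,.026,17)"; python3 -m inch '[[[8.5,0.1,-0.6,3,0],[8.5,0.1,-0.6,6,0],[8.5,0.1,-0.6,9,0],[8.5,0.1,-0.6,10.3,0],[8.5,0.1,-0.6,10.3,0]]]'; python3 -c "
from h import *
go(.5787,.3372,.026,17)"
```

```text
d [ 0.22 -0.57 10.35] roll -0.3 cur phi 16.7 J6 104.0 rollrange -284.0 76.0
clock: 25.72
eef_pos: [0.5774, 0.3361, 0.0262]
tool_rot: [0.989, 0.145, -0.001, 0.011]
ft_force: [-0.5, -0.7, 0.4]
grip_width: 0.085
d [ 0.16 -0.07  0.02] roll -0.3 cur phi 16.7 J6 104.0 rollrange -284.0 76.0
```

```bash
python3 -m inch '[[[5.2,0.1,-0.1,0,0],[5.2,0.1,-0.1,0,0],[5.2,0.1,-0.1,0,0],[5.2,0.1,-0.1,0,0],[5.2,0.1,-0.1,0,0]]]'; python3 -m inch '[[[5.2,0,0,-3,0],[5.2,0,0,-7,0],[5.2,0,0,-12,0],[5.2,0,0,-18,0],[5.2,0,0,-21,0]]]';python3 -c "
from h import *
go(.5615,.0305,.24,37)"; python3 held.py m3
```

```text
clock: 26.35
eef_pos: [0.5794, 0.3382, 0.0283]
tool_rot: [0.989, 0.145, 0.001, 0.01]
ft_force: [0.8, -0.4, 5.1]
grip_width: 0.0567
clock: 26.98
eef_pos: [0.5791, 0.3431, 0.2423]
tool_rot: [0.989, 0.145, 0.003, 0.009]
ft_force: [0.5, -0.3, -2.9]
grip_width: 0.0573
d [-10.65  29.43   0.77] roll -20.3 cur phi 16.7 J6 104.0 rollrange -284.0 76.0
top z rel TCP -0.0159 n 5961
-12 y -26.6 28.6 gap -14.9 16.2
-6 y -30.1 31.9 gap -17.4 19.8
0 y -32.6 33.2 gap -18.2 20.7
6 y -29.3 30.5 gap -17.8 19.3
12 y -25.7 27.0 gap -13.1 14.2
```

```bash
python3 -m inch '[[[5.2,-2,6,0,0],[5.2,-4,12,0,0],[5.2,-6,18,0.4,0],[5.2,-8,24,0.4,0],[5.2,-10.5,29.4,0.4,0]]]';python3 -c "
from h import *
go(.5617,.0318,.15,17)"
```

```text
clock: 27.65
eef_pos: [0.5628, 0.0299, 0.2445]
tool_rot: [0.989, 0.145, 0.004, 0.008]
ft_force: [0.2, -0.2, -1.7]
grip_width: 0.057
d [-0.11 -0.39  9.45] roll -0.3 cur phi 16.7 J6 77.0 rollrange -257.0 103.0
```

```bash
python3 -m inch '[[[5.2,-0.1,-0.3,3,0],[5.2,-0.1,-0.3,6,0],[5.2,-0.1,-0.3,9,0],[5.2,-0.1,-0.3,9.4,0],[5.2,-0.1,-0.3,9.4,0]]]';python3 -c "
from h import *
go(.5617,.0318,.115,17)"; python3 held.py m4
```

```text
clock: 28.28
eef_pos: [0.5618, 0.0311, 0.1502]
tool_rot: [0.989, 0.145, 0.004, 0.008]
ft_force: [-0.0, 0.5, -1.7]
grip_width: 0.0569
d [-0.   -0.13  3.52] roll -0.3 cur phi 16.7 J6 77.0 rollrange -257.0 103.0
top z rel TCP -0.0159 n 5958
-12 y -27.1 27.7 gap -15.1 15.9
-6 y -30.7 32.5 gap -17.7 19.6
0 y -32.6 33.3 gap -18.6 20.7
6 y -29.4 30.8 gap -17.4 19.1
12 y -25.8 26.7 gap -13.6 14.9
```

View pics/m4.png

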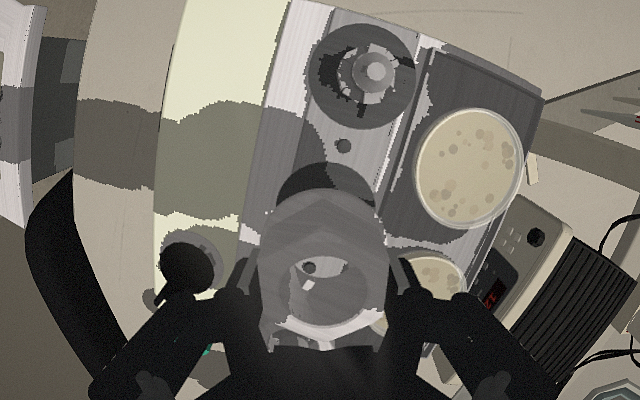

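```bash
python3 -m inch '[[[5.2,0,-0.1,1,0],[5.2,0,-0.1,1.6,0],[5.2,0,-0.1,2.2,0],[5.2,0,-0.1,2.8,0],[5.2,0,-0.1,3.2,0]]]';python3 -c "
from h import *
go(.5617,.0318,.112,17)"
```

```text
clock: 28.95
eef_pos: [0.5625, 0.0316, 0.1186]
tool_rot: [0.989, 0.145, 0.005, 0.008]
ft_force: [-0.3, 0.2, -2.3]
grip_width: 0.0572
d [-0.07 -0.05  0.66] roll -0.3 cur phi 16.7 J6 77.0 rollrange -257.0 103.0
```

```bash
python3 -m inch '[[[5.2,0,0,0.2,0],[5.2,0,0,0.4,0],[5.2,0,0,0.55,0],[5.2,0,0,0.7,0],[5.2,0,0,0.8,0]]]';python3 -c "
from h import *
go(.5617,.0318,.110,17)"
```

```text
clock: 29.58
eef_pos: [0.5626, 0.0315, 0.1106]
tool_rot: [0.989, 0.145, 0.005, 0.008]
ft_force: [0.2, -0.5, -2.0]
grip_width: 0.0569
d [-0.07 -0.06  0.06] roll -0.3 cur phi 16.7 J6 77.0 rollrange -257.0 103.0
```

```bash
python3 -m inch '[[[5.2,0,0,0.1,0],[5.2,0,0,0.1,0],[6.1,0,0,0.1,0],[6.1,0,0,0.1,0],[6.1,0,0,0.1,0]]]';python3 hexat.py m5 .5619 .0311
```

```text
clock: 30.2
eef_pos: [0.5628, 0.0315, 0.1095]
tool_rot: [0.989, 0.145, 0.005, 0.008]
ft_force: [-0.5, -0.8, -0.3]
grip_width: 0.061
top z 0.1262 under-seat mm 16.2 centre [562.3  30.7] [562.3  31. ] 32.9 w 58.5 flat 17.0 tilt [ 0.1 -0.1] n 6552
d [0. 0. 0.] roll 0 cur phi 16.7 J6 77.0 rollrange -257.0 103.0
F [-0.1  0.1  0.8] T [ 0.03  0.02 -0.01] eef [0.5627 0.0315 0.1095]
```

```bash
python3 -m inch '[[[6.1,0,0,0.3,-5],[6.1,0,0,0.3,-10],[6.1,0,0,0.3,-15],[6.1,0,0,0.3,-20],[6.1,0,0,0.3,-20]]]';python3 hexat.py m6 .5619 .0311
```

```text
clock: 30.88
eef_pos: [0.5626, 0.0314, 0.1063]
tool_rot: [0.949, 0.314, 0.003, 0.009]
ft_force: [0.2, -0.2, -0.7]
grip_width: 0.0609
top z 0.1262 under-seat mm 16.2 centre [562.   30.9] [562.1  31. ] 33.2 w 58.5 flat 30.0 tilt [ 0.2 -0.3] n 6796
d [0. 0. 0.] roll 0 cur phi 36.6 J6 57.0 rollrange -237.0 123.0
F [-0.9 -0.6 -0.8] T [0.02 0.03 0.01] eef [0.5627 0.0314 0.1064]
```

```bash
python3 -m inch '[[[6.1,0,0,0,-5],[6.1,0,0,0,-10],[6.1,0,0,0,-15],[6.1,0,0,0,-20],[6.1,0,0,0,-20]]]';python3 hexat.py m7 .5619 .0311
```

```text
clock: 31.55
eef_pos: [0.5628, 0.0314, 0.1064]
tool_rot: [0.881, 0.473, 0.002, 0.01]
ft_force: [0.5, -1.1, 0.3]
grip_width: 0.0609
top z 0.113 under-seat mm 3.0 centre [562.   31.1] [561.8  31.3] 32.9 w 58.4 flat 49.5 tilt [ 0.1 -0.1] n 6005
d [0. 0. 0.] roll 0 cur phi 56.5 J6 37.0 rollrange -217.0 143.0
F [-1.  -0.4  0.4] T [ 0.02 -0.03  0.01] eef [0.5627 0.0314 0.1064]
```

Dropped in at 3.0 mm. Lowering the fingers and turning clockwise.

```bash
python3 -m inch '[[[6.1,0,0,0.4,5],[6.1,0,0,0.8,7],[6,0,0,1.2,7],[6,0,0,1.2,7],[6,0,0,1.2,7]]]'; python3 -m inch '[[[6,0,0,0,10],[6,0,0,0,20],[6,0,0,0,30],[6,0,0,0,40],[6,0,0,0,50]]]';python3 hexat.py m8 .5619 .0311
```

```text
clock: 32.22
eef_pos: [0.5629, 0.0312, 0.0944]
tool_rot: [0.908, 0.419, 0.002, 0.009]
ft_force: [-0.2, 0.1, 1.1]
grip_width: 0.0604
clock: 32.85
eef_pos: [0.5631, 0.0312, 0.0946]
tool_rot: [1.0, -0.007, 0.006, 0.008]
ft_force: [-0.1, 0.1, 0.1]
grip_width: 0.0598
top z 0.1108 under-seat mm 0.8 centre [562.4  31.6] [562.5  32.1] 33.1 w 58.5 flat 4.0 tilt [0.8 0.4] n 6591
d [0. 0. 0.] roll 0 cur phi -1.0 J6 95.0 rollrange -275.0 85.0
F [-0.2 -0.4  0.4] T [ 0.03 -0.05  0.03] eef [0.5631 0.0312 0.0946]
```

```bash
python3 -m inch '[[[6,0,0,0,5],[6,0,0,0,10],[6,0,0,0,15],[6,0,0,0,20],[6,0,0,0,20]]]';python3 hexat.py m9 .5619 .0311;  python3 -m inch '[[[6,0,0,0,3],[6,0,0,0,6],[6,0,0,0,8],[6,0,0,0,8],[6,0,0,0,8]]]';python3 hexat.py m10 .5619 .0311
```

```text
clock: 33.52
eef_pos: [0.5631, 0.0313, 0.0947]
tool_rot: [0.983, -0.181, 0.007, 0.006]
ft_force: [-0.1, -0.5, 0.6]
grip_width: 0.0599
top z 0.1101 under-seat mm 0.1 centre [562.5  31.2] [562.6  31.4] 33.3 w 58.7 flat 43.5 tilt [-0.1 -0.1] n 6573
d [0. 0. 0.] roll 0 cur phi -20.9 J6 115.0 rollrange -295.0 65.0
F [-0.5 -0.  -0.9] T [ 0.08  0.04 -0.03] eef [0.5631 0.0313 0.0948]
clock: 34.2
eef_pos: [0.5638, 0.0317, 0.095]
tool_rot: [0.969, -0.249, 0.008, 0.005]
ft_force: [2.7, 2.1, -1.1]
grip_width: 0.0599
top z 0.1102 under-seat mm 0.2 centre [562.8  31.2] [563.2  31.6] 33.1 w 58.5 flat 37.0 tilt [ 0.1 -0.1] n 6520
d [0. 0. 0.] roll 0 cur phi -28.8 J6 122.0 rollrange -302.0 58.0
F [ 3.1  2.5 -1. ] T [ 0.41 -0.5   0.55] eef [0.5638 0.0316 0.095 ]
```

Stop met and the nut is seated flat. Releasing and going for the last nut.

```bash
python3 -m inch '[[[6.4,0,0,0,-3],[7.4,0,0,0,-3],[7.6,0,0,0,-3],[7.6,0,0,-4,-3],[7.6,0,0,-9,-3]]]'; python3 -m inch '[[[8,0,0,-3,-10],[8,0,0,-6,-20],[8,0,0,-9,-30],[8.5,0,0,-10,-40],[8.5,0,0,-10,-50]]]'; python3 -c "
from h import *
go(.50,.35,.29,83)"
```

```text
clock: 34.88
eef_pos: [0.5611, 0.0327, 0.1844]
tool_rot: [0.975, -0.224, 0.006, 0.006]
ft_force: [0.7, -0.2, 0.7]
grip_width: 0.0758
clock: 35.5
eef_pos: [0.5606, 0.0341, 0.2859]
tool_rot: [0.977, 0.211, 0.004, 0.009]
ft_force: [0.1, 0.3, -0.7]
grip_width: 0.0851
d [  7.55 -31.26  -0.96] roll -58.6 cur phi 24.4 J6 70.0 rollrange -250.0 110.0
```

```bash
python3 -m inch '[[[8.5,1.5,-6,-0.5,-10],[8.5,3,-12,-1,-20],[8.5,4.5,-18,-1,-30],[8.5,6,-24,-1,-40],[8.5,7.5,-30,-1,-50]]]'; python3 nuts.py k1; python3 hexat.py k1b .5619 .0311; python3 -c "
from h import *
go(.5352,.4173,.13,83)"
```

```text
clock: 36.12
eef_pos: [0.5041, 0.3399, 0.2906]
tool_rot: [0.795, 0.607, 0.0, 0.01]
ft_force: [0.5, -0.8, 0.3]
grip_width: 0.0851
px [539. 124.] n 446 centre [511.7 689.1] circ [527.6 704.4] 74.8 flat w 108.7 normal deg 43.5 z 0.0426
px [389. 168.] n 1090 centre [529.7 426. ] circ [529.6 425.9] 33.5 flat w 58.8 normal deg 22.0 z 0.0425
px [490. 165.] n 248 centre [562.5 574.8] circ [567.8 582.5] 32.9 flat w 48.0 normal deg 55.5 z 0.0423
px [596. 195.] n 378 centre [661.8 827.2] circ [677.9 838. ] 73.0 flat w 108.2 normal deg 31.0 z 0.0426
px [424. 220.] n 193 centre [618.5 460.9] circ [623.9 463.3] 26.2 flat w 37.4 normal deg 26.5 z 0.0423
px [597. 340.] n 188 centre [1106.7  933.2] circ [1107.4  933.4] 70.9 flat w 84.9 normal deg 57.5 z 0.0425
top z 0.1111 under-seat mm 1.1 centre [561.7  26.8] [561.3  27.1] 32.5 w 59.7 flat 40.0 tilt [ 0.  -0.4] n 511
d [0. 0. 0.] roll 0 cur phi 74.9 J6 50.0 rollrange -230.0 130.0
F [ 0.3 -1.   0.3] T [-0.02 -0.01 -0.05] eef [0.5025 0.3439 0.2893]
d [ 8.11  1.03 15.86] roll -8.1 cur phi 74.9 J6 50.0 rollrange -230.0 130.0
```

View pics/k1b.png

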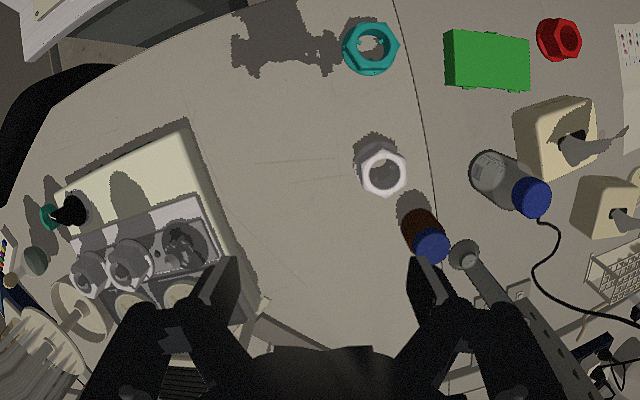

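```bash
python3 -m inch '[[[8.5,3,0.3,3,-4],[8.5,6,0.6,7,-8],[8.5,8,1,11,-8],[8.5,8,1,15,-8],[8.5,8,1,15.8,-8]]]'; python3 -m inch '[[[8.5,0,0,0,0],[8.5,0,0,0,0],[8.5,0,0,0,0],[8.5,0,0,0,0],[8.5,0,0,0,0]]]'; python3 nuts.py k2; python3 -c "
from h import *
go(.5352,.4173,.027,83)"
```

```text
clock: 36.85
eef_pos: [0.5328, 0.4141, 0.1265]
tool_rot: [0.75, 0.662, -0.005, 0.009]
ft_force: [0.7, -0.1, 0.2]
grip_width: 0.0855
clock: 37.48
eef_pos: [0.533, 0.4143, 0.1272]
tool_rot: [0.75, 0.662, -0.004, 0.009]
ft_force: [0.4, 0.0, -0.3]
grip_width: 0.0847
px [324.  17.] n 1064 centre [390.9 434.2] circ [389.2 432.4] 24.9 flat w 37.6 normal deg 50.0 z 0.0434
px [579. 169.] n 1150 centre [515.7 676.1] circ [529.5 689.2] 68.8 flat w 99.6 normal deg 42.5 z 0.0426
px [329. 209.] n 3194 centre [534.1 416.8] circ [534.1 416.9] 33.4 flat w 58.7 normal deg 22.0 z 0.043
px [500. 222.] n 775 centre [566.4 567. ] circ [573.2 573.5] 32.8 flat w 48.3 normal deg 45.0 z 0.0426
px [620. 278.] n 638 centre [676.1 780.3] circ [680.5 787.2] 50.6 flat w 67.6 normal deg 6.0 z 0.0424
px [380. 294.] n 554 centre [621.2 449.9] circ [626.2 452.1] 25.2 flat w 34.9 normal deg 25.0 z 0.0427
d [0.52 0.12 9.98] roll -0.2 cur phi 82.8 J6 45.0 rollrange -225.0 135.0
```

View pics/k2.png

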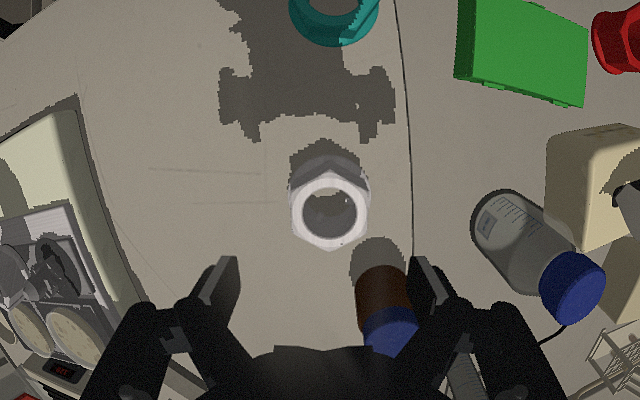

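```bash
python3 -c "
from h import *
go(.5343,.417,.027,82.5)";python3 -m inch '[[[8.5,0.3,0.1,3,0],[8.5,0.3,0.1,6,0],[8.5,0.3,0.1,9,0],[8.5,0.3,0.1,10,0],[8.5,0.3,0.1,10,0]]]'; python3 -c "
from h import *
go(.5343,.417,.027,82.5)"
```

```text
d [0.48 0.04 9.98] roll 0.3 cur phi 82.8 J6 45.0 rollrange -225.0 135.0
clock: 38.15
eef_pos: [0.5344, 0.4149, 0.0264]
tool_rot: [0.75, 0.662, -0.005, 0.009]
ft_force: [0.9, 0.2, 0.5]
grip_width: 0.0849
d [ 0.2  -0.03 -0.06] roll 0.3 cur phi 82.8 J6 45.0 rollrange -225.0 135.0
```

```bash
python3 -m inch '[[[8.5,0.2,0,0,0],[5.2,0.2,0,0,0],[5.2,0.2,0,0,0],[5.2,0.2,0,0,0],[5.2,0.2,0,0,0]]]'; python3 -m inch '[[[5.2,0,0,0,0],[5.2,0,0,-4,0],[5.2,0,0,-9,0],[5.2,0,0,-14,0],[5.2,0,0,-20,0]]]';python3 -c "
from h import *
go(.5573,.131,.24)"; python3 held.py k3;python3 -c "
from h import *
go(.5573,.131,.24)"
```

```text
clock: 38.78
eef_pos: [0.5354, 0.4175, 0.028]
tool_rot: [0.75, 0.662, -0.004, 0.009]
ft_force: [0.7, -0.2, 5.6]
grip_width: 0.057
clock: 39.4
eef_pos: [0.5333, 0.4204, 0.2273]
tool_rot: [0.75, 0.662, -0.006, 0.009]
ft_force: [0.7, 0.9, -2.6]
grip_width: 0.0573
d [-28.44   5.99  -0.66] roll 0 cur phi 82.8 J6 46.0 rollrange -226.0 134.0
top z rel TCP -0.0161 n 6084
-12 y -27.9 26.8 gap -16.3 13.9
-6 y -31.6 30.7 gap -19.1 17.8
0 y -33.8 32.4 gap -20.4 18.6
6 y -31.0 29.4 gap -19.4 17.6
12 y -27.8 26.1 gap -15.4 14.2
d [-28.68   5.75   0.21] roll 0 cur phi 82.8 J6 46.0 rollrange -226.0 134.0
```

```bash
python3 -m inch '[[[5.2,-6,1.2,0,0],[5.2,-12,2.4,0,0],[5.2,-18,3.6,0,0],[5.2,-24,4.8,0,0],[5.2,-28.6,5.8,0,0]]]';python3 -c "
from h import *
go(.558,.131,.15)"
```

```text
clock: 40.08
eef_pos: [0.5572, 0.1292, 0.2412]
tool_rot: [0.75, 0.661, 0.001, 0.009]
ft_force: [0.5, -0.4, -3.0]
grip_width: 0.0572
d [ 0.28 -0.07  9.11] roll 0 cur phi 82.8 J6 21.0 rollrange -201.0 159.0
```

```bash
python3 -m inch '[[[5.2,0.2,0,3,0],[5.2,0.2,0,6,0],[5.2,0.2,0,9,0],[5.2,0.2,0,9.1,0],[5.2,0.2,0,9.1,0]]]';python3 -c "
from h import *
go(.558,.131,.112)"
```

```text
clock: 40.7
eef_pos: [0.5588, 0.1302, 0.1506]
tool_rot: [0.75, 0.661, 0.001, 0.009]
ft_force: [0.2, 0.5, -2.0]
grip_width: 0.057
d [ 0.1  -0.15  3.86] roll 0 cur phi 82.8 J6 21.0 rollrange -201.0 159.0
```

```bash
python3 -m inch '[[[5.2,0.1,-0.1,0.8,0],[5.2,0.1,-0.1,1.6,0],[5.2,0.1,-0.1,2.2,0],[5.2,0.1,-0.1,2.8,0],[5.2,0.1,-0.1,3.2,0]]]';python3 -m inch '[[[5.2,0,0,0.2,0],[5.2,0,0,0.4,0],[5.2,0,0,0.5,0],[5.2,0,0,0.6,0],[5.2,0,0,0.7,0]]]';python3 -c "
from h import *
go(.558,.131,.110)"
```

```text
clock: 41.32
eef_pos: [0.5586, 0.1308, 0.1182]
tool_rot: [0.75, 0.661, 0.001, 0.009]
ft_force: [0.1, 0.3, -1.2]
grip_width: 0.0572
clock: 41.95
eef_pos: [0.5587, 0.1308, 0.1113]
tool_rot: [0.75, 0.661, 0.001, 0.009]
ft_force: [0.8, -0.7, -2.2]
grip_width: 0.0565
d [ 0.02 -0.08  0.13] roll 0 cur phi 82.8 J6 21.0 rollrange -201.0 159.0
```

```bash
python3 -m inch '[[[5.2,0,0,0.1,0],[5.2,0,0,0.1,0],[6.1,0,0,0.1,0],[6.1,0,0,0.1,0],[6.1,0,0,0.1,0]]]';python3 hexat.py k5 .5573 .131;  python3 -m inch '[[[6.1,0,0,0.4,-5],[6.1,0,0,0.4,-10],[6.1,0,0,0.4,-15],[6.1,0,0,0.4,-20],[6.1,0,0,0.4,-20]]]';python3 hexat.py k6 .5573 .131
```

```text
clock: 42.58
eef_pos: [0.5589, 0.1308, 0.1105]
tool_rot: [0.75, 0.661, 0.002, 0.009]
ft_force: [-0.4, -0.4, 0.6]
grip_width: 0.0609
top z 0.1262 under-seat mm 16.2 centre [558.2 130.8] [558.  130.5] 33.1 w 58.6 flat 22.5 tilt [0.2 0. ] n 6537
d [0. 0. 0.] roll 0 cur phi 82.8 J6 21.0 rollrange -201.0 159.0
F [-0.4  0.7  0.1] T [ 0.01  0.03 -0.  ] eef [0.5588 0.1308 0.1105]
clock: 43.25
eef_pos: [0.5589, 0.1308, 0.1064]
tool_rot: [0.624, 0.781, -0.0, 0.009]
ft_force: [0.2, 0.1, 1.0]
grip_width: 0.0609
top z 0.1262 under-seat mm 16.2 centre [558.1 130.5] [558.1 130.9] 33.3 w 58.5 flat 36.5 tilt [ 0.1 -0. ] n 6828
d [0. 0. 0.] roll 0 cur phi 102.7 J6 1.0 rollrange -181.0 179.0
F [-0.1 -0.3 -0.4] T [0.01 0.01 0.03] eef [0.5589 0.1308 0.1065]
```

Still riding, so I'll continue anticlockwise.

```bash
python3 -m inch '[[[6.1,0,0,0,-5],[6.1,0,0,0,-10],[6.1,0,0,0,-15],[6.1,0,0,0,-20],[6.1,0,0,0,-20]]]';python3 hexat.py k7 .5573 .131
```

```text
clock: 43.92
eef_pos: [0.5589, 0.1308, 0.1065]
tool_rot: [0.48, 0.877, -0.002, 0.009]
ft_force: [0.1, 0.1, 0.1]
grip_width: 0.0608
top z 0.1259 under-seat mm 15.9 centre [557.8 130.7] [557.9 130.4] 33.3 w 58.5 flat 56.5 tilt [ 0.7 -1. ] n 6853
d [0. 0. 0.] roll 0 cur phi 122.6 J6 -19.0 rollrange -161.0 199.0
F [ 0.9 -1.   0.2] T [0.04 0.03 0.01] eef [0.5589 0.1308 0.1065]
```

```bash
python3 -m inch '[[[6.1,0,0,0,-4],[6.1,0,0,0,-8],[6.1,0,0,0,-12],[6.1,0,0,0,-12],[6.1,0,0,0,-12]]]';python3 hexat.py k8 .5573 .131
```

```text
clock: 44.6
eef_pos: [0.5589, 0.1309, 0.1066]
tool_rot: [0.387, 0.922, -0.002, 0.009]
ft_force: [-0.2, 0.5, 0.9]
grip_width: 0.0605
top z 0.113 under-seat mm 3.0 centre [559.5 131.6] [559.3 131.4] 32.8 w 58.5 flat 10.5 tilt [0.1 0.1] n 5955
d [0. 0. 0.] roll 0 cur phi 134.5 J6 -31.0 rollrange -149.0 211.0
F [ 0.  -0.8  0.2] T [ 0.01  0.03 -0.04] eef [0.559  0.1309 0.1066]
```

Dropped to 3.0 mm. Lowering and turning clockwise.

```bash
python3 -m inch '[[[6.1,0,0,0.4,4],[6.1,0,0,0.8,4],[6,0,0,1.2,4],[6,0,0,1.2,4],[6,0,0,1.2,4]]]'; python3 -m inch '[[[6,0,0,0,10],[6,0,0,0,20],[6,0,0,0,30],[6,0,0,0,40],[6,0,0,0,50]]]';python3 hexat.py k9 .5573 .131;python3 -m inch '[[[6,0,0,0,5],[6,0,0,0,10],[6,0,0,0,15],[6,0,0,0,20],[6,0,0,0,20]]]';python3 hexat.py k10 .5573 .131
```

```text
clock: 45.28
eef_pos: [0.5592, 0.1307, 0.0946]
tool_rot: [0.419, 0.908, -0.002, 0.009]
ft_force: [-0.3, -0.2, 0.3]
grip_width: 0.0602
clock: 45.9
eef_pos: [0.5593, 0.1308, 0.0947]
tool_rot: [0.765, 0.644, 0.002, 0.009]
ft_force: [-0.5, 0.2, 0.3]
grip_width: 0.0597
top z 0.111 under-seat mm 1.0 centre [560.  130.5] [560.  130.6] 33.3 w 58.4 flat 24.0 tilt [-0.5 -0.5] n 6455
d [0. 0. 0.] roll 0 cur phi 80.0 J6 24.0 rollrange -204.0 156.0
F [ 0.  -0.8 -0.3] T [-0.04  0.01  0.01] eef [0.5593 0.1308 0.0948]
clock: 46.58
eef_pos: [0.5594, 0.1308, 0.0949]
tool_rot: [0.865, 0.501, 0.004, 0.009]
ft_force: [-0.5, 0.1, 0.3]
grip_width: 0.0599
top z 0.11 under-seat mm 0.0 centre [559.7 130.1] [559.6 130.3] 33.0 w 58.7 flat 5.5 tilt [ 0.1 -0.1] n 6418
d [0. 0. 0.] roll 0 cur phi 60.2 J6 43.0 rollrange -223.0 137.0
F [ 0.7 -0.5  0.3] T [-0.01  0.04  0.  ] eef [0.5594 0.1308 0.0949]
```

```bash
python3 -m inch '[[[6,0,0,0,3],[6,0,0,0,6],[6,0,0,0,8],[6,0,0,0,8],[6,0,0,0,8]]]';python3 hexat.py k11 .5573 .131
```

```text
clock: 47.25
eef_pos: [0.5592, 0.1313, 0.095]
tool_rot: [0.898, 0.44, 0.004, 0.008]
ft_force: [-1.8, 2.7, 0.7]
grip_width: 0.0599
top z 0.1101 under-seat mm 0.1 centre [559.5 130.5] [559.2 130.6] 33.3 w 58.8 flat 58.0 tilt [ 0.1 -0.1] n 6434
d [0. 0. 0.] roll 0 cur phi 52.2 J6 51.0 rollrange -231.0 129.0
F [-3.   3.2  0.7] T [0.49 0.4  0.2 ] eef [0.5592 0.1313 0.095 ]
```

```bash
python3 -m inch '[[[6.4,0,0,0,-3],[7.4,0,0,0,-3],[7.6,0,0,0,-3],[7.6,0,0,-4,-3],[7.6,0,0,-9,-3]]]'; python3 -c "
from h import *
go(.46,-.0635,.28,90)"
```

```text
clock: 47.92
eef_pos: [0.5569, 0.1316, 0.1845]
tool_rot: [0.886, 0.463, 0.002, 0.008]
ft_force: [0.8, 1.0, -0.1]
grip_width: 0.0759
d [-21.58   3.34  -9.43] roll -34.8 cur phi 55.2 J6 49.0 rollrange -229.0 131.0
```

```bash
python3 -m inch '[[[7.6,-2,0.3,-5,-8],[7.6,-7,1,-9.4,-16],[7.6,-12,2,-9.4,-26],[7.6,-17,2.7,-9.4,-34],[7.6,-21.5,3.3,-9.4,-34]]]';python3 -m inch '[[[5,0,0,0,0],[5,0,0,0,0],[5,0,0,0,0],[5,0,0,0,0],[5,0,0,0,0]]]'; for s in "q0 .5665 -.069" "q1 .562 .031" "q2 .5575 .131"; do python3 hexat.py $s | head -1; done; python3 - <<'E'
from h import *
p,d=optics.camera("wrist"); i=optics.camera_info("wrist"); cv2.imwrite("pics/q3.png",p[:,:,::-1])
P=cloud(i,d,True); m=(abs(P[...,2]-.0975)<.006)&(np.hypot(P[...,0]-.459,P[...,1]+.064)<.03)
Q=P[m]; print(len(Q), Q[:,2].mean(), cv2.minAreaRect((Q[:,:2]*1000).astype(np.float32)))
go(.46,-.0635,.17,152.6)
E
```

```text
clock: 48.55
eef_pos: [0.4593, -0.0642, 0.2801]
tool_rot: [0.712, 0.702, -0.0, 0.009]
ft_force: [0.3, -0.2, -0.2]
grip_width: 0.0759
clock: 49.18
eef_pos: [0.4595, -0.0636, 0.2799]
tool_rot: [0.712, 0.702, -0.0, 0.009]
ft_force: [0.7, -0.8, -0.4]
grip_width: 0.0497
top z 0.11 under-seat mm 0.0 centre [565.5 -68.9] [566.5 -69.1] 32.8 w 58.4 flat 38.0 tilt [-0.1 -0. ] n 1073
top z 0.11 under-seat mm 0.0 centre [559.9  33.8] [559.9  33.4] 31.8 w 53.3 flat 39.0 tilt [ 0.2 -0.1] n 619
top z 0.11 under-seat mm 0.0 centre [558.7 129.8] [558.1 129.6] 32.4 w 58.5 flat 59.0 tilt [0.1 0.2] n 793
589 0.09754652144787383 ((460.5740661621094, -63.53649139404297), (46.328895568847656, 15.111988067626953), 63.43677520751953)
d [ 0.19 -0.07 11.  ] roll -63.4 cur phi 89.2 J6 -7.0 rollrange -173.0 187.0
```

View pics/q3.png

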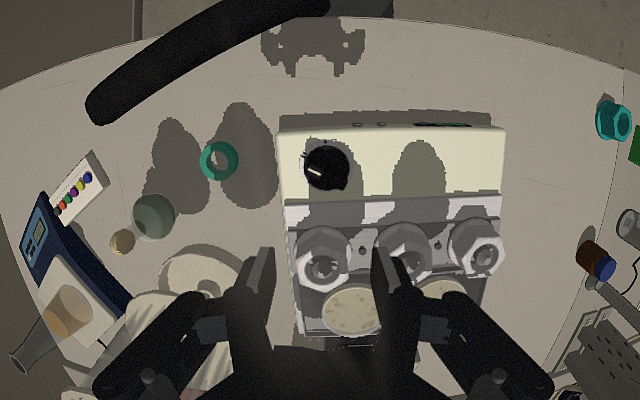

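All three nuts read 0.0 mm and level on the studs (pixels (325,252), (402,248), (478,248)), and the knob at (325,168) is still locked and down. Now to grip the knob and turn it back.

```bash
python3 -m inch '[[[5,0.1,0,2,-10],[5,0.1,0,4,-20],[5,0.1,0,7,-30],[5,0.1,0,9,-40],[5,0.1,0,11,-50]]]'; python3 -c "
from h import *
go(.4603,-.0637,.12,153)"
```

```text
clock: 50.0
eef_pos: [0.4607, -0.0644, 0.1693]
tool_rot: [0.346, 0.938, -0.004, 0.008]
ft_force: [0.1, 0.6, -0.3]
grip_width: 0.0501
d [0.16 0.04 4.93] roll -13.5 cur phi 139.5 J6 -57.0 rollrange -123.0 237.0
```

```bash
python3 -m inch '[[[4,0.1,0,2,-8],[4,0.1,0,4,-13.5],[4,0.1,0,4.9,-13.5],[4,0.1,0,4.9,-13.5],[4,0.1,0,4.9,-13.5]]]'; python3 -c "
from h import *
go(.4605,-.0637,.083,153)
p,d=optics.camera('wrist'); cv2.imwrite('pics/r1.png',p[:,:,::-1])"
```

```text
clock: 50.62
eef_pos: [0.4611, -0.0645, 0.1211]
tool_rot: [0.234, 0.972, -0.005, 0.008]
ft_force: [-0.4, 0.2, -0.4]
grip_width: 0.0399
d [0.16 0.06 3.8 ] roll -0.0 cur phi 153.0 J6 -71.0 rollrange -109.0 251.0
```

View pics/r1.png

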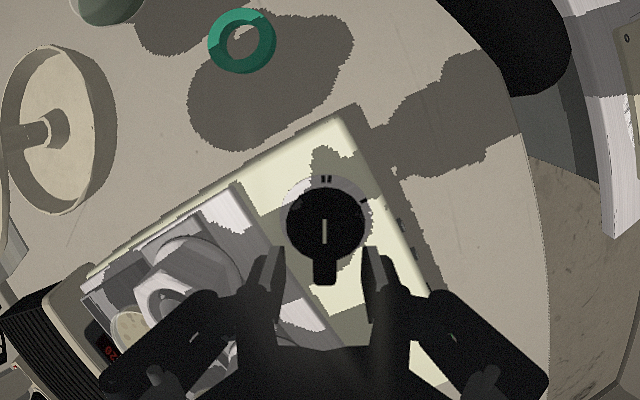

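```bash
python3 -m inch '[[[4,0.1,0,1,0],[4,0.1,0,2.5,0],[4,0.1,0,3.7,0],[4,0.1,0,3.7,0],[4,0.1,0,3.7,0]]]'; python3 -m inch '[[[2.5,0,0,0,0],[0.8,0,0,0,0],[0.8,0,0,0,0],[0.8,0,0,0,0],[0.8,0,0,0,0]]]'
```

```text
clock: 51.3
eef_pos: [0.461, -0.0645, 0.0843]
tool_rot: [0.234, 0.972, -0.005, 0.008]
ft_force: [0.6, 0.4, 0.7]
grip_width: 0.04
clock: 51.92
eef_pos: [0.4608, -0.0642, 0.085]
tool_rot: [0.234, 0.972, -0.004, 0.008]
ft_force: [-2.3, 1.3, 5.3]
grip_width: 0.0133
```

```bash
python3 -m inch '[[[0.8,0,0,-0.4,0],[0.8,0,0,-0.8,0],[0.8,0,0,-1.1,0],[0.8,0,0,-1.1,0],[0.8,0,0,-1.1,0]]]'
```

```text
clock: 52.55
eef_pos: [0.4607, -0.0642, 0.0958]
tool_rot: [0.234, 0.972, -0.004, 0.008]
ft_force: [2.7, -0.2, -8.4]
grip_width: 0.0129
```

Pulled up, with 8.4 N on the wrist. Turning clockwise 60°.

```bash
python3 -m inch '[[[0.8,0,0,0,10],[0.8,0,0,0,20],[0.8,0,0,0,30],[0.8,0,0,0,40],[0.8,0,0,0,50]]]'; python3 -c "
from h import *
go(.46,-.0635,.085,92.7)"
```

```text
clock: 53.18
eef_pos: [0.4597, -0.0634, 0.0952]
tool_rot: [0.625, 0.781, -0.0, 0.008]
ft_force: [1.7, 2.0, -9.0]
grip_width: 0.0129
d [0.   0.02 1.02] roll 10.0 cur phi 102.7 J6 -20.0 rollrange -160.0 200.0
```

```bash
python3 -m inch '[[[0.8,0,0,0,5],[0.8,0,0,0,10],[0.8,0,0,0,10.5],[0.8,0,0,0.2,10.5],[0.8,0,0,0.3,10.5]]]'; python3 -m inch '[[[0.8,0,0,0.3,0],[0.8,0,0,0.5,0],[0.8,0,0,0.75,0],[0.8,0,0,0.75,0],[0.8,0,0,0.75,0]]]'; python3 -c "
from h import *
print(get_obs()['ft_torque'])
go(.46,-.0633,.084,92.6)"
```

```text
clock: 53.8
eef_pos: [0.4596, -0.0632, 0.092]
tool_rot: [0.693, 0.721, 0.0, 0.008]
ft_force: [1.8, 0.6, -7.4]
grip_width: 0.0132
clock: 54.42
eef_pos: [0.4597, -0.0632, 0.085]
tool_rot: [0.693, 0.721, 0.001, 0.008]
ft_force: [-0.6, 2.6, 0.9]
grip_width: 0.0129
[0.42047922 0.42336215 0.03974631]
d [-0.01  0.03  0.1 ] roll -0.4 cur phi 92.2 J6 -10.0 rollrange -170.0 190.0
```

```bash
python3 -m inch '[[[2,0,0,0,0],[3.5,0,0,0,0],[4,0,0,0,0],[4,0,0,-4,0],[4,0,0,-9,0]]]'; python3 -m inch '[[[4,0,-2,-5,0],[4,0,-4,-9,0],[4,0,-4,-9,0],[4,0,-4,-9,0],[4,0,-4,-9,0]]]';for s in "v0 .5665 -.069" "v1 .562 .031" "v2 .5575 .131"; do python3 hexat.py $s | head -1; done; python3 - <<'E'
from h import *
p,d=optics.camera("wrist"); i=optics.camera_info("wrist"); cv2.imwrite("pics/v3.png",p[:,:,::-1])
P=cloud(i,d,True); m=(abs(P[...,2]-.0995)<.011)&(np.hypot(P[...,0]-.459,P[...,1]+.064)<.03)
Q=P[m]; print(len(Q), np.median(Q[:,2]), cv2.minAreaRect((Q[:,:2]*1000).astype(np.float32)))
p,d=optics.camera("scene"); cv2.imwrite("pics/v4.png",p[:,:,::-1])
E
```

```text
clock: 55.05
eef_pos: [0.4575, -0.0623, 0.175]
tool_rot: [0.693, 0.721, -0.0, 0.006]
ft_force: [1.3, 0.4, 0.6]
grip_width: 0.0398
clock: 55.68
eef_pos: [0.4163, -0.0629, 0.2631]
tool_rot: [0.693, 0.721, -0.001, 0.005]
ft_force: [0.0, 0.4, 0.7]
grip_width: 0.0401
top z 0.11 under-seat mm 0.0 centre [565.9 -68.7] [565.5 -68.5] 32.6 w 58.7 flat 37.5 tilt [0.2 0. ] n 957
top z 0.1096 under-seat mm -0.4 centre [540.6  47.4] [540.9  47.3] 11.4 w 14.8 flat 38.5 tilt [17.7 -9.4] n 62
top z 0.1103 under-seat mm 0.3 centre [555.3 133.3] [556.2 131.7] 31.6 w 52.3 flat 0.0 tilt [ 0.3 -0. ] n 431
568 0.09799858360831787 ((459.8811950683594, -63.35021209716797), (45.58489227294922, 13.709864616394043), 2.065297842025757)
```

View pics/v3.png

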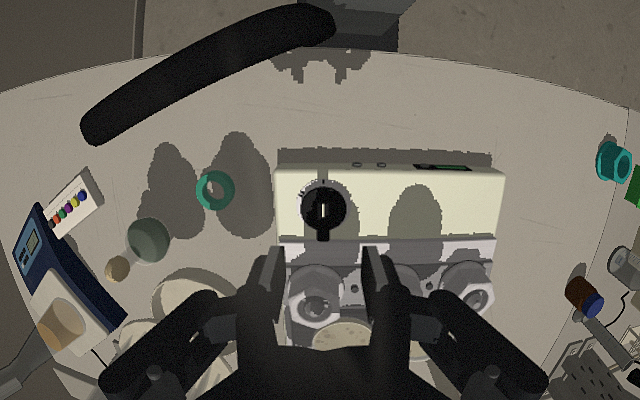

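View pics/v4.png

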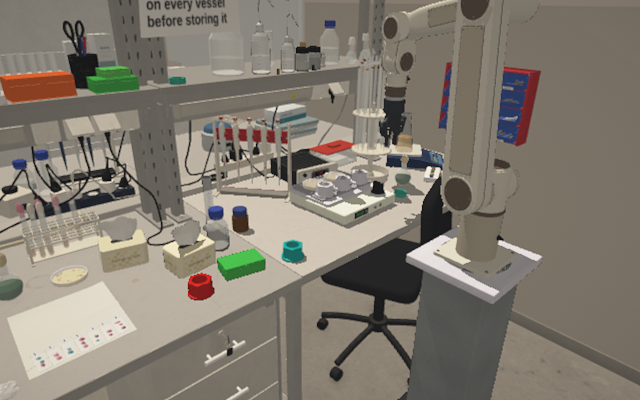

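The knob is down (top 98 mm) at 2.1° in the running detent. The jar, flask and look-alikes are still standing. The middle nut is hidden by a finger in this view but read 0.0 mm before the knob was turned. Handing in.

```bash
python3 -c "
from workcell import ticket,get_obs
print(ticket.job_done(), get_obs()['clock'])"
```

```text
the job is handed in; nothing more can be done
the job is handed in; nothing more can be done
```

I locked the platform, clamped the bar with all three grey nuts, and returned the knob to the running detent. The job was handed in after about 56 s of the 210 s; no verdict was reported.

**Last checks**
- **Nuts:** before the knob was turned back, all three undersides read 0.0 mm above the bar, level, with each nut turned to its stop. Afterwards the right nut read 0.0 mm and the left 0.3 mm. The middle nut was mostly hidden by a finger, so its −0.4 mm reading means nothing; it was not checked again.
- **Knob:** it is down, with its top at 98 mm. The bar is at about 2°, against roughly 2.6° for the shaker's own turn, so it is in the running detent.
- **Bystanders:** the jar, the flask and the turquoise and red look-alikes were left alone and are still standing.

**What went wrong on the way**
- **First nut:** it dropped in early and met its stop while the loose fingers kept turning. That tilted it by about 5° and put about 22 N on the wrist, well under the limits. Opening the fingers let it sit level at 3 mm, and it then went on normally.
- **Last nut:** it had been knocked a few centimetres aside before I reached it, so I measured it again before picking it up.

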